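# Glue up the toy crate: strip, pins and spring clamps

## Robot

A 6-joint arm with a two-finger parallel gripper is mounted at the origin on the work surface. World frame = base frame: x ahead of the robot, y to its left, z up, the work surface at z = 0. Lengths are in mm, angles in rad, forces in N, time in s.
With the tool pointing down it reaches from about 325 to 775 mm from the base axis. Payload 5.5 kg.
Tool frame: the origin (TCP) lies midway between the tips of the shut fingers; the grasp point (between the pads) lies 19 mm behind it (r.tcp_to_grasp is the distance from the TCP to the grasp point, in mm); z points along the fingers, y is the line along which they close (so a half turn about z gives the same grasp; the last joint's range is limited). The gripper opens to 85 mm and grips with 20 to 120 N. Pads are 22 mm wide; open, the fingers measure 114 mm over their backs; the gripper's body (76 mm by 85 mm) begins 54 mm behind the grasp point. The pads swing forward as they close: fully open they stand 13 mm farther back than shut.
Start: joints at [1.06, 0.091, 1.231, -0, 1.82, -0.057], TCP at [263.037, 539.285, 210.575] pointing down, gripper open.
Joint ranges: [-2.87, 2.87], [-0.86, 2.18], [0.17, 2.46], [-1.51, 4.65], [0.06, 2.69], [-2.65, 2.65]. Speed limits (rad/s): [2.57, 2.57, 3.01, 3.14, 3.14, 3.14].

## Interface

Orientations are given as a rotation vector (axis times angle).
In Python, from station import r, imaging, workorder gives the robot as it stands.
- The arm moves only by the tool jog_arm, never from a script. Its argument "plan" is one flat list of numbers, 4 for each row, row after row: the shift along the tool's x, y, z in units of 25 mm (1.0 is 25 mm), then the turn about the tool's z in units of 5 degrees (1.0 is 5 degrees). In form: [x, y, z, roll, x, y, z, roll, ...]. A call has 1 to 5 rows; each row shifts and turns the commanded pose from where the row before left it, along the tool's axes as they then stand; what a row does not reach is not made up. A row lasts 1/12 s, in which the tool goes at most 41.7 mm and 7.16 degrees, less where a joint would pass 70% of its speed; a pose out of reach is approached as far as the arm can. A call is refused whole if a number of a shift passes 1 or a number of a turn 1, either way. A call with a gripper value outside its range is refused whole. "fingers" is the closure, from 0 (fully open) to 1 (shut), set as the call begins (left out, the last holds). The fingers move at their own pace and stop on an object; "newtons" is the grip in N (left out, the last holds). Time passes only in rows, so rows that do not move let the fingers close. It gives the time, the measured TCP pose, the force, the opening and the grip force at its end, in the units of the state.
- r.get_obs(): the state, without advancing time (a new reading comes with each control period).
- imaging.grab_frame(name): name is "scene" or "top" or "wrist"; returns a dict with "img" (384x512x3 uint8, blue, green, red), "fx", "fy", "cx", "cy" (pixels), "extrinsics" (4x4, takes a point from world to camera coordinates). Camera axes: x right, y up, looking along -z (the intrinsics and any distortion apply to the point x, -y, -z); pixel columns grow to the right and rows downward; lengths in mm; the calibration is good to about 2 mm. A picture is of the moment at which its call begins. There is no depth.
- workorder.finish_job(): hands the job in; it is judged then, once.
Trained networks look in a picture, given as the dict that the camera call returned (one of the last four; its "shot" number tells which), for a name from the list of things; names that differ only in an ending like _2 or _b are one class to them, and where a whole thing is asked for, a point or a joint stands for the part that bears it (a point fixed in the world has none). Each returns a list of dicts, best first, with "conf" (0 to 1); they miss things now and then, are a little off and sometimes report something else, mostly with a low value. They report only what shows in the picture. A call takes as long as a camera call.
- imaging.recognise(picture, name): "rect" ([left, top, right, bottom] in pixels, round what is visible of it).
- imaging.mark_of(picture, name): "centre" ([column, row] in pixels: a listed point, or the origin of a listed thing).
The state is a dict: "clock": time; "q": joint angles; "joint_vel": joint speeds; "joint_efforts": joint torques, N m; "ee_pos": TCP position; "eef_rot": TCP orientation; "force": force on the tool from outside, world axes, zero at the start; "wrist_torque": the same for the moment, N m; "opening": finger opening in mm; "finger_force": force on a finger pad.
Only numpy, scipy, OpenCV 4.12 (cv2) and the standard library are available. Lean on these libraries where they do the work, as an engineer would, in place of code of your own. Each camera call takes 0.05 s, during which the arm holds its last target. There are 200 camera calls.

## Task

Finish gluing up the wooden toy crate on the dining table: first slide the loose trim strip down the grooves in front of the crate's near wall until it is fully home, then knock both corner pins down with the mallet until their heads sit on the posts (never push them with the fingers), and only then move every spring clamp from the caddy's rim to the crate, clipped upright and well down over the top edge, between the two corner posts, so that its jaws pinch strip and wall together. Put the mallet back on the cork mat, leave everything released, and do not disturb the bowl, the mug or the snack box.

Things in the scene. Friction and masses are not known exactly. Their poses are not given: they have to be found in the camera images.
- crate: Open wooden toy crate fixed to the table, 330 mm wide (y), 110 mm high. Origin: at table height under the middle of the glue joint, on the robot's side; x points into the crate, away from the robot, y along the near wall. Near wall 10 mm thick (x = 1 to 11 mm), top edge at z = 110 mm. The strip belongs against its robot side, between the corner posts (y = +-124 to +-160 mm, 110 mm high).
- joint_top (a point): Point of the crate in the middle of the glue joint at the height of the wall's top edge: crate x = 0, y = 0, z = 110 mm. Strip and wall together are 22 mm thick here (x = -11 to 11 mm). The clamps go along this edge, within 100 mm to either side of this point, each midway over the two.
- groove_left (a point): Mouth of the groove for the strip's left end (crate x = -7, y = 114, z = 110 mm); the right one is its mirror image at y = -114 mm. Both are 16 mm wide (crate x = -15 to 1 mm), between the wall and a 20 mm long lip of the post (y = 104 to 124 mm), open and bevelled at the top, closed by the post at y = 124 mm, with a floor at z = 70 mm. Between the two lips the front is open.
- strip: Loose dark wood strip, 12 mm thick (x), 240 mm long (y), 40 mm high (z), 0.09 kg, standing on its long edge on the table. Origin: centre of its underside. Either way round fits. Home, it stands on the groove floors, top flush with the wall's top; play 2 mm either side, 4 mm at each end. No finger fits between strip and wall: hold its top 15 mm, let go when well into the grooves, press it down.
- pin_left (a joint): How far the pin in the left post (crate y = +142 mm) has been driven: 0 = head 18 mm above the post, 0.018 m = fully home, head on the post. Starts at 0 to 6 mm. It sits tight (about 8 N of friction) and stays where it is left.
- pin_right (a joint): The same for the pin in the right post (crate y = -142 mm).
- pin_left_top (a point): Top of the left pin's 20 mm wide, 7 mm thick dark wooden head (crate x = 0, y = 142 mm); 117 mm above the table when fully home.
- pin_right_top (a point): Top of the right pin's head (crate x = 0, y = -142 mm); 117 mm above the table when fully home.
- mallet: Wooden mallet, 0.26 kg: head 56 x 56 mm, 60 mm tall, standing on a striking face, and a level handle 18 mm wide, 22 mm tall, that runs from the head 183 mm along the mallet's -x, its middle 30 mm above the face. Origin: centre of the head's lower striking face; z up.
- mallet_grip (a point): Point in the middle of the mallet's handle close to the head: mallet x = -52, z = 30 mm. Pinch the handle here across its width (mallet y).
- mat: Cork mat fixed to the table, 170 mm (x) by 260 mm (y), 4 mm thick. Origin: centre of its underside. The mallet starts on it.
- clamp1: Black spring clamp like a big clothes peg, 0.08 kg, clipped on the 18 mm thick near rim of a plywood caddy, 100 mm high, handles up (3 to 5 of the five are there, the rest absent). Origin: middle of the pivot; z up to the handles, y along the pivot, x across. Jaws 26 mm wide reach 40 mm below the pivot, rubber pads on the lowest 16 mm. Pushed right down, the pivot is 8 mm above the edge.
- clamp1_jaw (a joint): Opening angle of clamp1's jaws: 0 with 18 mm between the pads (as on the caddy rim), about 0.13 on the 22 mm of strip and wall, 0.60 squeezed fully open, -0.12 with nothing in the jaws. A spring closes it. The clamp's body is its -x lever, which leans by half this angle when the clamp as a whole stands upright.
- clamp2: Spring clamp like clamp1. The handles of each are 22 mm wide and reach 58 mm above the pivot; clipped on the rim, they are 63 mm apart over their outsides at the top. Squeezed to their stop (15 N at 48 mm above the pivot) they are upright, parallel and 30 mm over the outsides, and the jaw pads are then 37 mm apart.
- clamp3: Spring clamp like clamp1. As the fingers open to let a clamp go, they can draw it up by some 7 mm before it bites.
- clamp4: Spring clamp like clamp1.
- clamp5: Spring clamp like clamp1.
- clamp2_jaw (a joint): Opening angle of clamp2, like that of clamp1.
- clamp3_jaw (a joint): Opening angle of clamp3, like that of clamp1.
- clamp4_jaw (a joint): Opening angle of clamp4, like that of clamp1.
- clamp5_jaw (a joint): Opening angle of clamp5, like that of clamp1.
- bowl: Bystander: red bowl, 124 mm wide, 60 mm high. Origin: centre of its underside.
- mug: Bystander: white mug, 76 mm wide, 90 mm high. Origin: centre of its underside.
- snack_box: Bystander: snack box with a clear lid, 100 x 130 mm, 60 mm high. Origin: centre of its underside.

How it is judged (in metres and radians):
On the way, in this order (a step that is already met when the one before it is completed fails the run):
1. the strip is fully home in its grooves (z of strip in the frame of crate between 0.066 and 0.0735 m and x of strip in the frame of crate between -0.013 and 0.003 m and y of strip in the frame of crate between -0.008 and 0.008 m and angle between the y axis of strip and the y axis of crate, either way round below 0.06 rad and angle between strip's own z axis and vertical below 0.2 rad), for 0.2 s.
2. both pins are driven home (value of joint each of pin_left, pin_right above 0.0155 m), for 0.2 s.
3. every clamp is clipped over the strip and the wall (x of clamp1 in the frame of crate between -0.01 and 0.01 m and y of clamp1 in the frame of crate between -0.1 and 0.1 m and z of clamp1 in the frame of crate between 0.112 and 0.134 m and angle between each of clamp1, clamp2, clamp3, clamp4, clamp5's own z axis and vertical below 0.35 rad and angle between the y axis of each of clamp1, clamp2, clamp3, clamp4, clamp5 and the y axis of crate, either way round below 0.35 rad and value of joint clamp1_jaw between 0.02 and 0.35 rad and linear speed of each of clamp1, clamp2, clamp3, clamp4, clamp5 below 0.02 m/s and x of clamp2 in the frame of crate between -0.01 and 0.01 m and y of clamp2 in the frame of crate between -0.1 and 0.1 m and z of clamp2 in the frame of crate between 0.112 and 0.134 m and value of joint clamp2_jaw between 0.02 and 0.35 rad and x of clamp3 in the frame of crate between -0.01 and 0.01 m and y of clamp3 in the frame of crate between -0.1 and 0.1 m and z of clamp3 in the frame of crate between 0.112 and 0.134 m and value of joint clamp3_jaw between 0.02 and 0.35 rad and x of clamp4 in the frame of crate between -0.01 and 0.01 m and y of clamp4 in the frame of crate between -0.1 and 0.1 m and z of clamp4 in the frame of crate between 0.112 and 0.134 m and value of joint clamp4_jaw between 0.02 and 0.35 rad and x of clamp5 in the frame of crate between -0.01 and 0.01 m and y of clamp5 in the frame of crate between -0.1 and 0.1 m and z of clamp5 in the frame of crate between 0.112 and 0.134 m and value of joint clamp5_jaw between 0.02 and 0.35 rad), for 0.3 s.
At the end, for the whole second after the job is handed in: Strip fully home (3.5 mm), both pins home (2.5 mm); every clamp present upright (20 degrees) over strip and wall between the posts, pivot at most 24 mm above the top edge; mallet head resting on the cork mat; all released and at rest (all of step 1 and all of step 2 and all of step 3 and x of mallet in the frame of mat between -0.085 and 0.085 m and y of mallet in the frame of mat between -0.13 and 0.13 m and height (world z) of mallet below 0.05 m and linear speed of mallet below 0.02 m/s); the robot touches nothing.
It fails at once if a pin is pushed with the fingers (contact force between the fingers and pin_left above 2 N or contact force between the fingers and pin_right above 2 N).
It fails at once if the bowl, mug or snack box is pushed away or tipped (distance of any of bowl, mug, snack_box from where it was at the start of the episode above 0.03 m or angle between any of bowl, mug, snack_box's own z axis and vertical above 0.4 rad).
It fails at once if a clamp is put on the crate before both pins are home (value of joint any of pin_left, pin_right below 0.0155 m and horizontal distance between any of clamp1, clamp2, clamp3, clamp4, clamp5 and joint_top below 0.1 m).
Of clamp1, clamp2, clamp3, clamp4, clamp5 only 3 to 5 are there at a start; the rules pass over those that are not, and their reading is None.
At some moment in a run one of mallet may be knocked a few centimetres aside while the robot is not near it.
It also fails if it takes over 210 s, if anything falls off the work surface, if the arm or the gripper's body presses on something with over 40 N, if the wrist force passes 120 N, or if a joint passes its speed limit or range.

## Working session

There is one attempt and no reset: what is moved stays moved. The work goes in short steps, Python scripts to look and compute and a tool call to move; the robot and the scene stay as the last step left them, time stands still between calls to the robot, and variables do not carry over. Pictures are saved under pics/ and viewed, at most 14 in all, crops included, and the job is handed in when it is done.

Besides the shell and the picture viewer there is one more tool, called after "Emit:" as a command line: name --argument value ..., lists and objects as JSON in quotes. jog_arm: Moves the arm, as the interface text tells. Its arguments: {"type":"object","properties":{"plan":{"type":"array"},"fingers":{"type":"number"},"newtons":{"type":"number"}},"required":["plan"]}

```bash
ls; mkdir -p pics; cat > h.py <<'E'
import numpy as np,cv2
from scipy.spatial.transform import Rotation as R
from station import r,imaging,workorder
def grab(n,save=None):
    f=imaging.grab_frame(n)
    if save: cv2.imwrite('pics/'+save+'.png',f['img'])
    return f
def P(f):
    K=np.array([[f['fx'],0,f['cx']],[0,f['fy'],f['cy']],[0,0,1]])
    return K@np.diag([1,-1,-1])@np.array(f['extrinsics'])[:3]
def proj(f,p):
    v=P(f)@np.append(p,1); return v[:2]/v[2]
def onz(f,px,z):
    M=P(f); A=M[:,[0,1,3]].copy(); A[:,2]+=M[:,2]*z
    v=np.linalg.solve(A,[px[0],px[1],1]); return v[:2]/v[2]
def tri(obs):
    A=[];
    for f,px in obs:
        M=P(f); A+=[px[0]*M[2]-M[0],px[1]*M[2]-M[1]]
    A=np.array(A); A/=np.linalg.norm(A[:,:3],axis=1)[:,None]
    s=np.linalg.lstsq(A[:,:3],-A[:,3],rcond=None); return s[0],np.linalg.norm(A[:,:3]@s[0]+A[:,3])
E
python3 - <<'E'
from h import *
o=r.get_obs(); print(o); print(r.tcp_to_grasp)
F={n:grab(n,n+'0') for n in('scene','top','wrist')}
for n,f in F.items(): print(n,f['fx'],f['cx'],np.round(f['extrinsics'],3).tolist(),[k for k in f])
for nm in 'crate joint_top groove_left strip pin_left_top pin_right_top mallet mallet_grip mat clamp1 bowl mug snack_box'.split():
    ms={n:[(np.round(d['centre']).tolist(),round(d['conf'],2)) for d in imaging.mark_of(F[n],nm)[:6]] for n in ('scene','top')}
    print(nm,ms)
    if ms['scene'] and ms['top']:
        print('  ',*[np.round(x,1) for x in tri([(F[n],ms[n][0][0]) for n in ms])])
E
```

```text
pics
{'clock': 0.0, 'q': array([ 1.06035317e+00,  9.18787860e-02,  1.23191269e+00, -1.99898385e-05,
        1.81979551e+00, -5.66841338e-02]), 'joint_vel': array([ 0.00081449,  0.00090742, -0.00192626,  0.00073581, -0.0013969 ,
        0.00081028]), 'joint_efforts': array([ 6.47632878e-04, -4.58728981e+01, -4.18023634e+01,  5.40128462e-05,
        1.14670966e-02,  2.42065892e-05]), 'ee_pos': array([262.84646625, 538.99580007, 209.42384176]), 'eef_rot': array([-7.06549749e-01, -3.06055454e+00,  3.01558265e-03]), 'force': array([-0.30753674, -0.04481437, -0.17813428]), 'wrist_torque': array([ 0.03207241, -0.01437653, -0.05457601]), 'finger_force': 0.0, 'opening': 85.39724472008757}
18.700000000000003
scene 483.0011055642958 259.8704529574625 [[-0.674, 0.739, 0.008, 374.873], [-0.561, -0.519, 0.645, 234.029], [0.481, 0.43, 0.764, -1674.19], [0.0, 0.0, 0.0, 1.0]] ['img', 'fx', 'fy', 'cx', 'cy', 'extrinsics', 'shot']
top 499.50142978108335 242.6585744389338 [[0.01, -1.0, -0.011, -9.133], [0.989, 0.008, 0.151, -554.549], [-0.151, -0.012, 0.988, -1423.218], [0.0, 0.0, 0.0, 1.0]] ['img', 'fx
[... 1267 characters left out ...]
.83)], 'top': [([190.0, 233.0], 0.91)]}
   [457.3 150.3  40.1] 3.2
mat {'scene': [([329.0, 224.0], 0.79)], 'top': [([185.0, 238.0], 0.9)]}
   [445.8 165.8  14.1] 0.0
clamp1 {'scene': [([194.0, 120.0], 0.64), ([214.0, 175.0], 0.58), ([311.0, 257.0], 0.16)], 'top': [([292.0, 185.0], 0.7), ([330.0, 203.0], 0.68), ([174.0, 191.0], 0.62), ([370.0, 226.0], 0.57)]}
   [ 582.5 -155.2  295. ] 54.5
bowl {'scene': [([398.0, 247.0], 0.57)], 'top': [([123.0, 260.0], 0.73)]}
   [378.3 350.2   9.8] 3.6
mug {'scene': [([219.0, 240.0], 0.58)], 'top': [([251.0, 159.0], 0.74)]}
   [690.8 -29.5   3.1] 3.1
snack_box {'scene': [([231.0, 126.0], 0.88)], 'top': [([355.0, 274.0], 0.6)]}
   [ 343.4 -331.    14.8] 4.2
```

```bash
python3 - <<'E'
import cv2
t=cv2.imread('pics/top0.png');s=cv2.imread('pics/scene0.png')
cv2.imwrite('pics/t1.png',cv2.resize(t[110:300,90:400],None,fx=2.55,fy=2.55,interpolation=cv2.INTER_CUBIC))
cv2.imwrite('pics/s1.png',cv2.resize(s[70:300,140:440],None,fx=2.55,fy=2.55,interpolation=cv2.INTER_CUBIC))
E
```

```text
(no output)
```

View pics/t1.png

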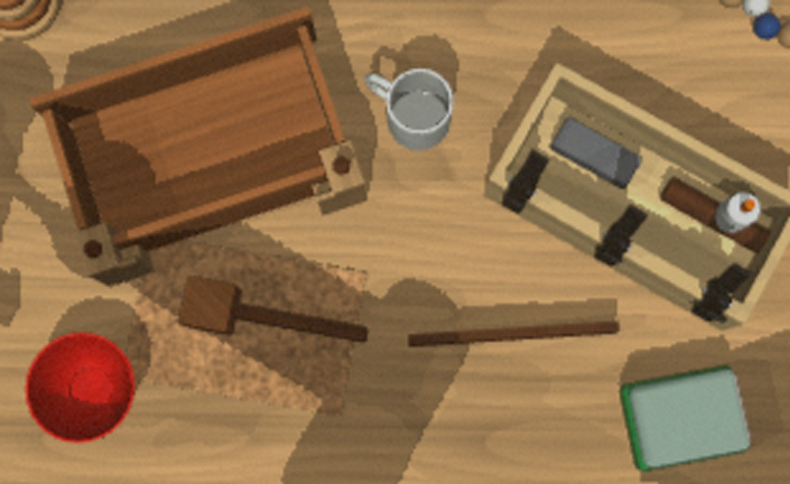

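View pics/s1.png

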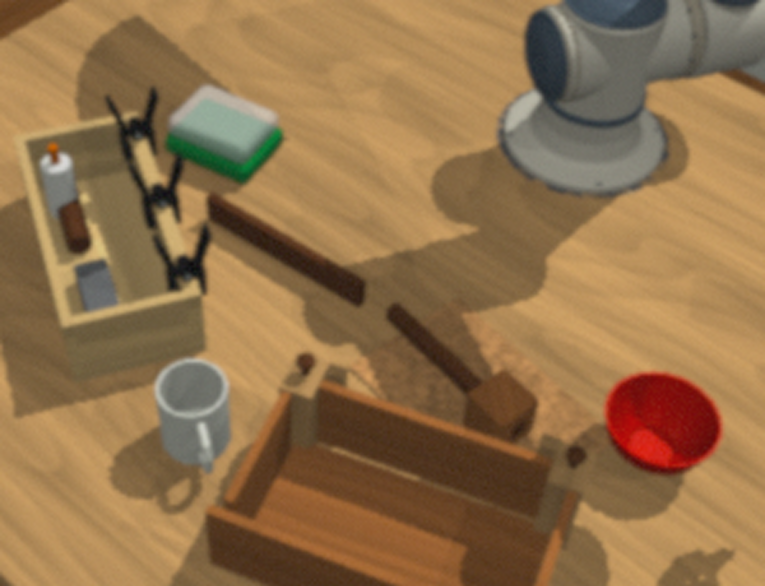

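```bash
python3 - <<'E'
from h import *
T=grab('top');S=grab('scene')
T_=lambda x,y:(x/2.55+90,y/2.55+110)
S_=lambda x,y:(x/2.55+140,y/2.55+70)
for n,a,b in [('pinL',T_(93,248),S_(575,457)),('pinR',T_(342,165),S_(305,362)),('c1',T_(525,182),S_(188,268)),('c2',T_(622,235),S_(162,197)),('c3',T_(720,290),S_(138,128)),('stripL',T_(410,335),S_(362,285)),('stripR',T_(618,322),S_(210,197)),('malhead',T_(210,302),S_(503,395)),('malend',T_(365,332),S_(395,310))]:
    p,e=tri([(T,a),(S,b)]);print(n,p.round(1),e.round(1))
f=grab('wrist','wrist1')
# camera in tool frame
o=r.get_obs(); E=np.array(f['extrinsics']); Rt=R.from_rotvec(o['eef_rot']).as_matrix()
cw=-E[:3,:3].T@E[:3,3]; print('cam in tool',Rt.T@(cw-o['ee_pos']), 'axis in tool',Rt.T@(-E[2,:3]),'tool axes',Rt.round(3).tolist())
E
```

```text
pinL [520.5 317.4 124. ] 1.5
pinR [613.7  48.2 127. ] 1.7
c1 [ 596.7 -149.2  109.7] 8.4
c2 [ 538.3 -254.5  107.5] 9.6
c3 [ 478.5 -359.   112.6] 8.6
stripL [434.1 -26.4  39. ] 4.2
stripR [ 450.9 -263.    37.3] 4.6
malhead [467.6 199.3  63.2] 4.3
malend [436.8  25.5  37.6] 5.1
cam in tool [  67.47952368    0.52289745 -164.27325038] axis in tool [-2.63914813e-01  7.77182191e-04  9.64545679e-01] tool axes [[-0.899, 0.438, 0.0], [0.438, 0.899, 0.0], [-0.0, 0.0, -1.0]]
```

Emit:
jog_arm --plan '[0,0,-0.4,1,0,0,0,1,0,0,0,1,0,0,0,1,0,0,0,1]' --fingers 0

```text
clock: 2.02
ee_pos: [263.0, 539.3, 220.7]
eef_rot: [1.359, 2.833, 0.0]
force: [0.2, -0.3, 0.1]
opening: 85.9
finger_force: 0.0
```

Emit:
jog_arm --plan '[0,0,0,1,0,0,0,1,0,0,0,1,0,0,0,1,0,0,0,1]'

```text
clock: 2.43
ee_pos: [263.0, 539.3, 220.6]
eef_rot: [-1.939, -2.471, -0.0]
force: [0.2, -0.6, -0.9]
opening: 85.2
finger_force: 0.0
```

Emit:
jog_arm --plan '[0,0,0,1,0,0,0,1,-1,0.19,0,0,-1,0.19,0,0,-1,0.19,0,0]'

```text
clock: 2.85
ee_pos: [282.4, 464.7, 220.2]
eef_rot: [2.141, 2.298, -0.001]
force: [-0.4, 0.4, 1.4]
opening: 85.4
finger_force: 0.0
```

Emit:
jog_arm --plan '[-1,0.19,0,0,-1,0.19,0,0,-1,0.19,0,0,-1,0.19,0,0,-1,0.19,0,0]'

```text
clock: 3.27
ee_pos: [315.0, 341.2, 220.7]
eef_rot: [2.142, 2.298, 0.001]
force: [-0.1, -0.1, 0.0]
opening: 85.1
finger_force: 0.0
```

Emit:
jog_arm --plan '[-1,0.19,0,0,-1,0.19,0,0,-1,0.19,0,0,-1,0.19,0,0,-1,0.19,0,0]'

```text
clock: 3.68
ee_pos: [347.4, 218.2, 220.8]
eef_rot: [2.142, 2.298, 0.001]
force: [1.6, -0.9, -0.1]
opening: 85.7
finger_force: 0.0
```

```bash
cat >> h.py <<'E'
def psi(): 
    m=R.from_rotvec(r.get_obs()['eef_rot']).as_matrix(); return np.degrees(np.arctan2(m[1,0],m[0,0]))
def go(t,ps=None):
    "needed move: roll units, then shift in tool axes (units) once at yaw ps"
    o=r.get_obs(); c=psi(); ps=c if ps is None else ps
    d=np.array(t)-o['ee_pos']; a=np.radians(ps)
    u=np.array([d[0]*np.cos(a)+d[1]*np.sin(a),d[0]*np.sin(a)-d[1]*np.cos(a),-d[2]])/25
    roll=-((ps-c+180)%360-180)/5
    m=R.from_rotvec(o['eef_rot']).as_matrix()
    print('tcp',o['ee_pos'].round(1),'psi',round(c,1),'tilt',np.degrees(np.arccos(-m[2,2])).round(2),'roll',round(roll,2),'shift',u.round(2),'rows',np.ceil(abs(u).max()),'open',o['opening'].round(1),'F',o['force'].round(1),'t',round(o['clock'],1))
E
python3 - <<'E'
from h import *
go((442.5,-144.7,200),94.06)
f=grab('wrist','w2')
for n in ['crate','joint_top','groove_left','pin_left_top','pin_right_top','mallet','mallet_grip','strip']:
    print(n,[(np.round(d['centre'],1).tolist(),round(d['conf'],2)) for d in imaging.mark_of(f,n)[:4]])
for n,p in dict(pinL=(520.5,317.4,130),pinR=(613.7,48.2,131),jt=(567,183,110)).items(): print(n,proj(f,p))
E
```

```text
Traceback (most recent call last):
  File "h.py", line 31, in go
    print('tcp',o['ee_pos'].round(1),'psi',round(c,1),'tilt',np.degrees(np.arccos(-m[2,2])).round(2),'roll',round(roll,2),'shift',u.round(2),'rows',np.ceil(abs(u).max()),'open',o['opening'].round(1),'F',o['force'].round(1),'t',round(o['clock'],1))
                                                                                                                                                                                 ^^^^^^^^^^^^^^^^^^
AttributeError: 'float' object has no attribute 'round'
```

```bash
sed -i "s/o\['opening'\].round(1)/round(o['opening'],1)/" h.py
cat >> h.py <<'E'
def marks(f,names,k=4):
    for n in names: print(n,[(np.round(d['centre'],1).tolist(),round(d['conf'],2)) for d in imaging.mark_of(f,n)[:k]])
E
python3 - <<'E'
from h import *
go((442.5,-144.7,200),94.06)
f=grab('wrist','w2')
marks(f,['joint_top','groove_left','pin_left_top','pin_right_top','mallet_grip','mallet','strip'],3)
for n,p in dict(pinL=(520.5,317.4,130),pinR=(613.7,48.2,131),jt=(567,183,110)).items(): print(n,proj(f,p))
np.save('w2P.npy',P(f))
E
```

```text
tcp [347.4 218.2 220.8] psi 94.0 tilt 0.04 roll -0.01 shift [-14.75   2.77   0.83] rows 15.0 open 85.7 F [ 1.6 -0.9 -0.1] t 3.7
joint_top [([455.2, 227.6], 0.66), ([402.3, 196.6], 0.57)]
groove_left [([436.2, 124.5], 0.77)]
pin_left_top [([458.7, 91.6], 0.83)]
pin_right_top [([282.3, 71.9], 0.67)]
mallet_grip [([330.4, 222.3], 0.97), ([439.6, 123.8], 0.41)]
mallet []
strip []
pinL [456.31391751  92.82920138]
pinR [474.58958847 345.26369864]
jt [452.39949464 227.15292724]
```

Emit:
jog_arm --plan '[-1,0.19,0,0,-1,0.19,0,0,-1,0.19,0,0,-1,0.19,0,0,-1,0.19,0,0]'

```text
clock: 4.5
ee_pos: [379.8, 96.1, 220.5]
eef_rot: [-2.14, -2.3, 0.0]
force: [0.4, 0.6, -0.2]
opening: 85.4
finger_force: 0.0
```

Emit:
jog_arm --plan '[-1,0.19,0,0,-1,0.19,0,0,-1,0.19,0,0,-1,0.19,0,0,-1,0.19,0,0]'

```text
clock: 4.92
ee_pos: [412.5, -27.2, 220.5]
eef_rot: [-2.141, -2.299, -0.0]
force: [0.4, 0.8, 0.5]
opening: 85.3
finger_force: 0.0
```

```bash
python3 - <<'E'
from h import *
go((442.5,-144.7,200),94.06)
f=grab('wrist','w3')
marks(f,['strip','clamp1','pin_right_top'],4)
np.save('w3P.npy',P(f))
E
```

```text
tcp [412.5 -27.2 220.5] psi 94.1 tilt 0.01 roll 0.01 shift [-4.77  0.86  0.82] rows 5.0 open 85.3 F [0.4 0.8 0.5] t 4.9
strip [([266.6, 240.0], 0.6)]
clamp1 []
pin_right_top [([485.4, 125.3], 0.86)]
```

Emit:
jog_arm --plan '[-1,0.19,0,0,-1,0.19,0,0,-1,0.19,0,0,-1,0.19,0,0,-0.8,0.19,0,0]'

```text
clock: 5.53
ee_pos: [444.7, -144.6, 220.6]
eef_rot: [2.14, 2.3, 0.0]
force: [0.7, -0.3, -0.1]
opening: 85.1
finger_force: 0.0
```

```bash
python3 - <<'E'
from h import *
go((442.5,-144.7,200),94.06)
f=grab('wrist','w4')
marks(f,['strip','clamp1','pin_right_top'],4)
np.save('w4P.npy',P(f))
a=cv2.imread('pics/w2.png');b=cv2.imread('pics/w4.png')
cv2.imwrite('pics/v1.png',cv2.resize(np.vstack([a,b]),(400,600),interpolation=cv2.INTER_AREA) if 0 else cv2.resize(np.hstack([a,b]),(800,300),interpolation=cv2.INTER_AREA))
E
```

```text
tcp [ 444.7 -144.6  220.6] psi 94.1 tilt 0.01 roll 0.01 shift [ 0.   -0.09  0.83] rows 1.0 open 85.1 F [ 0.7 -0.3 -0.1] t 5.5
strip [([250.4, 164.8], 0.74)]
clamp1 [([326.7, 278.6], 0.97), ([391.1, 199.6], 0.9), ([182.8, 278.0], 0.66)]
pin_right_top []
```

View pics/w4.png

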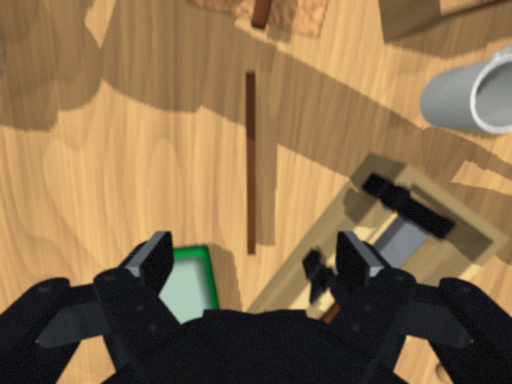

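```bash
cat >> h.py <<'E'
class FF(dict): pass
E
python3 - <<'E'
from h import *
import h
for n in('w3','w4'):
    M=np.load(n+'P.npy'); h.P=lambda f:M
    im=cv2.imread(f'pics/{n}.png').astype(int)
    m=((im.sum(2)<230)&(im[:,:,2]>im[:,:,0]+15)).astype(np.uint8)
    k,l,s,c=cv2.connectedComponentsWithStats(m)
    for i in range(1,k):
        if s[i,4]>400 and s[i,3]>60 and s[i,2]<60:
            ys,xs=np.where(l==i); rc=cv2.minAreaRect(np.c_[xs,ys].astype(np.float32)); bp=cv2.boxPoints(rc)
            print(n,s[i],rc)
            W=np.array([onz(None,p,40) for p in bp]);print(W.round(1).tolist(),W.mean(0))
            for y in (ys.min()+4,int(ys.mean()),ys.max()-4):
                q=xs[ys==y];print(y,q.min(),q.max(),onz(None,((q.min()+q.max())/2,y),40).round(1))
# pins triangulate
A=np.load('w2P.npy')
print(proj({} ,(434.1,-26.4,40)),proj({},(450.9,-263,40)))
E
```

```text
w3 [ 260  167   28  147 1164] ((275.361572265625, 240.259521484375), (26.885427474975586, 146.23883056640625), 1.5074357986450195)
[[436.5, -245.3], [424.5, -22.7], [459.1, -21.1], [477.0, -243.7]] [ 449.28435301 -133.21336326]
171 264 272 [430.3 -27.8]
236 264 271 [ 437.3 -119. ]
309 264 287 [ 459.2 -236.6]
w4 [ 246   72    9  181 1316] ((250.0, 162.0), (180.0, 8.0), 90.0)
[[426.6, -28.7], [436.1, -28.0], [452.7, -262.2], [441.5, -263.0]] [ 439.23143032 -145.45570795]
76 246 254 [431.6 -32.7]
155 248 253 [ 438.6 -126.1]
248 248 253 [ 447.4 -256.3]
[252.44133902  70.41563362] [252.66399449 252.44055751]
```

Emit:
jog_arm --plan '[0.03,-0.17,1,0,0,0,1,0,0,0,1,0,0,0,1,0,0,0,1,0]'

```text
clock: 6.15
ee_pos: [440.0, -142.3, 94.9]
eef_rot: [2.139, 2.3, 0.001]
force: [-0.3, -1.4, -0.1]
opening: 85.3
finger_force: 0.0
```

Emit:
jog_arm --plan '[0,0,1,0,0,0,1,0,0,0,0.74,0,0,0,0,0,0,0,0,0]'

```text
clock: 6.57
ee_pos: [439.4, -142.6, 26.7]
eef_rot: [-2.139, -2.298, 0.0]
force: [-0.0, 0.2, -0.2]
opening: 85.6
finger_force: 0.0
```

Emit:
jog_arm --plan '[0,0,0,0,0,0,0,0,0,0,0,0,0,0,0,0,0,0,0,0]' --fingers 1 --newtons 50

```text
clock: 6.98
ee_pos: [440.3, -144.5, 27.9]
eef_rot: [2.142, 2.297, 0.001]
force: [0.1, 0.8, -0.6]
opening: 25.5
finger_force: 0.0
```

Emit:
jog_arm --plan '[0,0,0,0,0,0,0,0,0,0,0,0,0,0,0,0,0,0,0,0]'

```text
clock: 7.4
ee_pos: [439.8, -144.3, 27.0]
eef_rot: [-2.143, -2.297, 0.0]
force: [-0.1, 0.3, -0.6]
opening: 0.1
finger_force: 0.0
```

```bash
python3 - <<'E'
from h import *
go((442.5,-144.7,200),109.1)
f=grab('wrist','w5'); print(r.get_obs()['finger_force'])
E
```

```text
tcp [ 439.8 -144.3   27. ] psi 94.0 tilt 0.01 roll -3.02 shift [-0.05  0.1  -6.92] rows 7.0 open 0.1 F [-0.1  0.3 -0.6] t 7.4
0.0
```

View pics/w5.png

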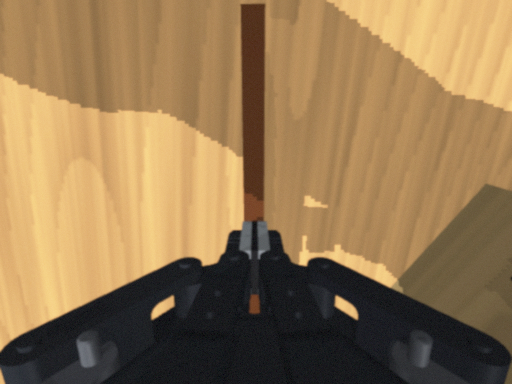

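```bash
python3 - <<'E'
from h import *
f=grab('wrist'); S=grab('scene'); T=grab('top')
o=r.get_obs(); t=o['ee_pos']; print(t,o['opening'],o['finger_force'])
print('tcp',proj(f,t),'tcp+19',proj(f,t+[0,0,19]))
for z in (0,20,40): print(z,[proj(f,p+(z,)).round().tolist() for p in [(431.6,-28.5),(436,-90),(440,-145),(448,-263)]])
marks(f,['strip']);marks(S,['strip']);marks(T,['strip'])
a=cv2.resize(S['img'][110:230,190:310],None,fx=3.3,fy=3.3,interpolation=cv2.INTER_CUBIC);b=cv2.resize(T['img'][180:300,230:350],None,fx=3.3,fy=3.3,interpolation=cv2.INTER_CUBIC)
cv2.imwrite('pics/v2.png',np.hstack([a,b]))
E
```

```text
[ 439.878715   -144.30484404   27.06326013] -0.04280462330651402 0.0
tcp [254.72549961 223.14208179] tcp+19 [254.80820954 235.65137119]
0 [[254.0, 36.0], [255.0, 135.0], [255.0, 210.0], [254.0, 340.0]]
20 [[254.0, 26.0], [255.0, 137.0], [255.0, 220.0], [254.0, 360.0]]
40 [[254.0, 13.0], [255.0, 140.0], [255.0, 232.0], [255.0, 384.0]]
strip [([255.8, 209.1], 0.59)]
strip [([250.6, 171.6], 0.88)]
strip []
```

View pics/v2.png

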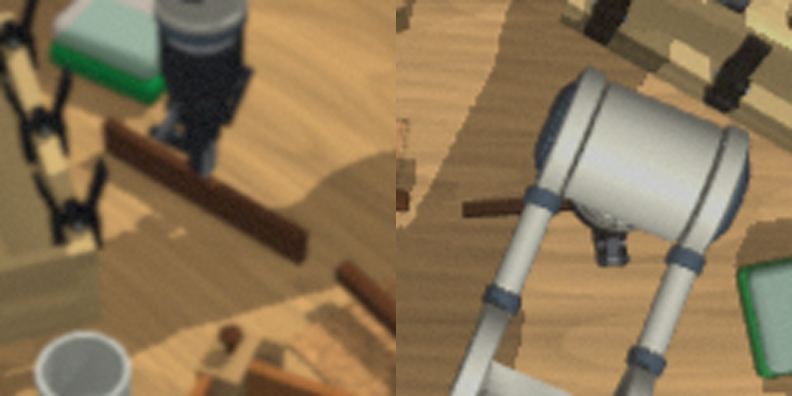

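Emit:
jog_arm --plan '[0,0,0,0,0,0,0,0,0,0,0,0,0,0,0,0,0,0,0,0]' --fingers 0.6

```text
clock: 8.17
ee_pos: [439.9, -144.3, 27.1]
eef_rot: [2.143, 2.298, -0.0]
force: [0.1, 0.4, 0.6]
opening: 34.3
finger_force: 0.0
```

```bash
python3 - <<'E'
from h import *
f=grab('wrist','w6'); S=grab('scene')
o=r.get_obs(); t=o['ee_pos']; print(t,o['opening'],o['finger_force'],proj(S,t))
for x,y in [(431.6,-28.5),(440,-145),(448,-263)]: print(proj(S,(x,y,0)),proj(S,(x,y,40)))
a=cv2.resize(S['img'][120:220,200:300],None,fx=4,fy=4,interpolation=cv2.INTER_CUBIC)
b=cv2.resize(f['img'][150:290,185:325],(400,400),interpolation=cv2.INTER_CUBIC)
cv2.imwrite('pics/v3.png',np.hstack([a,b]))
E
```

```text
[ 439.88654949 -144.28776898   27.07210095] 33.91630400627419 0.0 [250.92006735 165.87287878]
[280.46587495 189.23199709] [281.0048122 180.5865793]
[250.78507259 171.6544348 ] [250.70024489 162.91587401]
[222.60631483 154.81868343] [221.96517409 146.01205569]
```

View pics/v3.png

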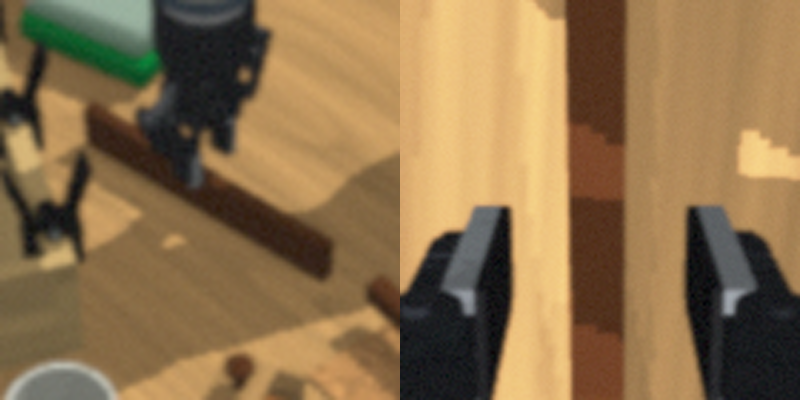

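Emit:
jog_arm --plan '[0,0,0.2,0]' --fingers 0.75 --newtons 30

```text
clock: 8.35
ee_pos: [440.6, -144.6, 23.0]
eef_rot: [2.141, 2.296, 0.001]
force: [0.8, -0.4, -0.5]
opening: 23.4
finger_force: 0.0
```

Emit:
jog_arm --plan '[0,0,0,0,0,0,0,0]'

```text
clock: 8.52
ee_pos: [439.5, -144.1, 21.5]
eef_rot: [-2.142, -2.297, 0.001]
force: [-0.1, -0.6, 0.3]
opening: 21.5
finger_force: 0.0
```

Emit:
jog_arm --plan '[0,0,0,0,0,0,0,0]' --fingers 1

```text
clock: 8.68
ee_pos: [439.9, -144.3, 22.1]
eef_rot: [-2.143, -2.298, 0.0]
force: [-0.5, -0.2, 0.1]
opening: 0.8
finger_force: 0.0
```

Emit:
jog_arm --plan '[0,0,0,0,0,0,0,0]'

```text
clock: 8.85
ee_pos: [440.0, -144.3, 22.2]
eef_rot: [2.142, 2.298, 0.0]
force: [0.1, -0.4, 0.0]
opening: -0.1
finger_force: 0.0
```

Emit:
jog_arm --plan '[0,0,0,0,0,0,0,0]'

```text
clock: 9.02
ee_pos: [439.9, -144.3, 22.1]
eef_rot: [2.143, 2.297, 0.0]
force: [-0.2, 0.9, -0.7]
opening: 0.4
finger_force: 0.0
```

```bash
python3 - <<'E'
from h import *
f=grab('wrist','w7'); S=grab('scene')
a=cv2.resize(S['img'][120:220,200:300],None,fx=4,fy=4,interpolation=cv2.INTER_CUBIC)
b=cv2.resize(f['img'][150:290,185:325],(400,400),interpolation=cv2.INTER_CUBIC)
cv2.imwrite('pics/v4.png',np.hstack([a,b]))
E
```

```text
(no output)
```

View pics/v4.png

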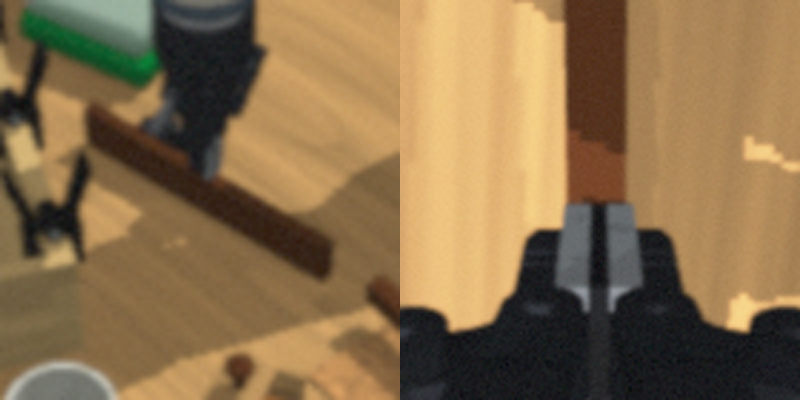

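Emit:
jog_arm --plan '[0,0,-0.5,0,0,0,-0.5,0,0,0,-0.2,0,0,0,0,0,0,0,0,0]'

```text
clock: 9.53
ee_pos: [440.5, -144.5, 53.2]
eef_rot: [2.141, 2.296, 0.001]
force: [-0.5, -0.6, -1.0]
opening: -0.1
finger_force: 0.0
```

```bash
python3 - <<'E'
from h import *
go((440,-144,30))
f=grab('wrist','w8')
im=f['img'].astype(int)
for row in (100,150,200):
    q=np.where((im[row,200:310].sum(1)<260))[0]+200; print(row,q.min(),q.max(),len(q))
    print([proj(f,(440+d,-100,z)).round(1).tolist() for d in (-6,6) for z in (40,70)])
for x,y in [(431.6,-28.5)]: print([proj(f,(x,y,z)).round(1).tolist() for z in (0,40,70)])
cv2.imwrite('pics/v5.png',f['img'])
E
```

```text
tcp [ 440.5 -144.5   53.2] psi 94.0 tilt 0.12 roll -0.0 shift [ 0.02 -0.02  0.93] rows 1.0 open -0.1 F [-0.5 -0.6 -1. ] t 9.5
100 243 261 19
[[249.4, 151.3], [248.6, 158.4], [267.7, 152.6], [270.5, 159.9]]
150 244 261 18
[[249.4, 151.3], [248.6, 158.4], [267.7, 152.6], [270.5, 159.9]]
200 245 260 16
[[249.4, 151.3], [248.6, 158.4], [267.7, 152.6], [270.5, 159.9]]
[[253.3, 45.6], [253.2, 28.6], [253.2, 9.3]]
```

View pics/v5.png

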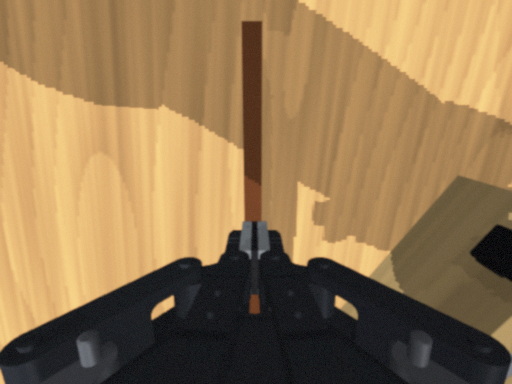

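```bash
python3 - <<'E'
from h import *
import h
f=grab('wrist'); P0=P(f)
def end(n):
    im=cv2.imread(f'pics/{n}.png').astype(int); m=(im.sum(2)<230)&(im[:,:,2]>im[:,:,0]+15)
    c=m[:,249:257].sum(1)>=3; i=np.where(c[:200])[0]; 
    top=i.min(); xs=np.where(m[top+4,235:275])[0]+235
    return (xs.mean(),top-.5),(len(xs))
def shifted(dz):
    T=np.eye(4);T[2,3]=-dz; return P0@T
# w8 now z53.2 ; w5 z27.06
Ms=[np.load('w4P.npy'),P0,shifted(27.06-53.2)]
names=['w4','w8','w5']
pts=[]
for n in names: e=end(n);print(n,e);pts.append(e[0])
h.P=lambda M:M
print(tri(list(zip(Ms,pts)))); print(tri(list(zip(Ms[:2],pts[:2])))); print(tri(list(zip(Ms[1:],pts[1:]))))
E
```

```text
w4 ((np.float64(261.0), np.float64(13.5)), 15)
w8 ((np.float64(251.0), np.float64(21.5)), 19)
w5 ((np.float64(252.0), np.float64(3.5)), 23)
(array([435.60653961, -43.21223866, 157.88210925]), np.float64(45.662684488354245))
(array([ 450.95870591, -338.24615113, 1153.45883485]), np.float64(25.801535291562338))
(array([430.01315607, -25.23124165,  41.02258731]), np.float64(0.5265098913786861))
```

Emit:
jog_arm --plan '[0,0,0.16,0,0,0,0.16,0,0,0,0,0]'

```text
clock: 9.88
ee_pos: [439.0, -143.9, 42.3]
eef_rot: [-2.141, -2.296, 0.001]
force: [-0.1, -0.2, -0.9]
opening: 0.1
finger_force: 0.0
```

Emit:
jog_arm --plan '[0,0,0.16,0,0,0,0,0]'

```text
clock: 10.05
ee_pos: [439.4, -144.1, 38.9]
eef_rot: [-2.142, -2.297, 0.001]
force: [0.3, 0.8, -0.2]
opening: 0.3
finger_force: 0.0
```

Emit:
jog_arm --plan '[0,0,0.16,0,0,0,0,0]'

```text
clock: 10.22
ee_pos: [439.5, -144.2, 35.2]
eef_rot: [-2.142, -2.297, 0.001]
force: [-0.1, 0.3, -0.8]
opening: 0.3
finger_force: 0.0
```

Emit:
jog_arm --plan '[0,0,0.16,0,0,0,0,0]'

```text
clock: 10.38
ee_pos: [439.6, -144.2, 31.3]
eef_rot: [-2.142, -2.297, 0.001]
force: [-0.2, 0.7, 0.8]
opening: -0.1
finger_force: 0.0
```

Emit:
jog_arm --plan '[0,0,0.16,0,0,0,0.16,0,0,0,0,0]'

```text
clock: 10.63
ee_pos: [439.4, -144.1, 23.0]
eef_rot: [-2.142, -2.297, 0.001]
force: [-0.1, 0.3, 0.4]
opening: 0.2
finger_force: 0.0
```

Emit:
jog_arm --plan '[0,0,0.08,0,0,0,0,0]'

```text
clock: 10.8
ee_pos: [439.7, -144.2, 21.7]
eef_rot: [-2.142, -2.297, 0.0]
force: [-0.9, 0.0, -1.5]
opening: 0.3
finger_force: 0.0
```

Emit:
jog_arm --plan '[0,0,0.08,0,0,0,0,0]'

```text
clock: 10.97
ee_pos: [439.8, -144.3, 19.8]
eef_rot: [-2.142, -2.297, 0.0]
force: [0.1, 0.0, -0.9]
opening: 0.4
finger_force: 0.0
```

Emit:
jog_arm --plan '[0,0,0.08,0,0,0,0,0]'

```text
clock: 11.13
ee_pos: [440.6, -144.3, 19.4]
eef_rot: [2.141, 2.297, 0.002]
force: [-2.4, 1.2, 6.9]
opening: 0.0
finger_force: 3.3
```

Emit:
jog_arm --plan '[0,0,-0.8,0,0,0,0,0,0,0,0,0,0,0,0,0,0,0,0,0]' --fingers 0.5

```text
clock: 11.55
ee_pos: [439.5, -144.1, 37.1]
eef_rot: [-2.142, -2.297, 0.001]
force: [-0.1, -0.1, -0.5]
opening: 43.0
finger_force: 0.0
```

Emit:
jog_arm --plan '[0,-0.05,0.65,0,0,0,0.65,0,0,0,0,0,0,0,0,0]'

```text
clock: 11.88
ee_pos: [437.5, -143.9, 4.1]
eef_rot: [-2.14, -2.295, 0.002]
force: [0.5, 0.2, 0.1]
opening: 42.7
finger_force: 0.0
```

Emit:
jog_arm --plan '[0,0,0,0,0,0,0,0,0,0,0,0,0,0,0,0,0,0,0,0]' --fingers 1 --newtons 50

```text
clock: 12.3
ee_pos: [439.5, -144.7, 6.8]
eef_rot: [2.141, 2.296, 0.001]
force: [-0.3, 1.2, 4.2]
opening: 10.2
finger_force: 53.0
```

Emit:
jog_arm --plan '[0,0,0,0,0,0,0,0,0,0,0,0]'

```text
clock: 12.55
ee_pos: [439.5, -144.7, 6.8]
eef_rot: [2.141, 2.296, 0.001]
force: [-0.4, -0.4, 6.8]
opening: 10.3
finger_force: 53.2
```

Emit:
jog_arm --plan '[0,0,-0.9,0,0,0,-1,0,0,0,-1,-1,0,0,-1,-1,0,0,-1,-1]'

```text
clock: 12.97
ee_pos: [438.1, -144.2, 128.5]
eef_rot: [-1.818, -2.56, 0.001]
force: [0.6, 0.1, -1.9]
opening: 10.3
finger_force: 52.2
```

Emit:
jog_arm --plan '[0,0,-0.9,0,0,0,-0.9,0,0.8,0.7,0,0,0.8,0.7,0,0,0.8,0.7,0,0]'

```text
clock: 13.38
ee_pos: [468.9, -70.0, 173.1]
eef_rot: [1.826, 2.556, -0.0]
force: [-0.4, 0.2, -1.7]
opening: 10.5
finger_force: 52.3
```

Emit:
jog_arm --plan '[0.8,0.7,0,0,0.8,0.7,0,0,0.8,0.7,0,0,0.8,0.7,0,0,0.8,0.7,0,0]'

```text
clock: 13.8
ee_pos: [518.9, 53.8, 172.3]
eef_rot: [-1.824, -2.557, 0.002]
force: [0.7, -0.4, -1.0]
opening: 10.2
finger_force: 52.3
```

Emit:
jog_arm --plan '[0.8,0.7,0,0,0.8,0.7,0,0,0.8,0.7,0,0,0.8,0.1,0,0,0,0,0,0]'

```text
clock: 14.22
ee_pos: [544.0, 149.5, 171.6]
eef_rot: [-1.818, -2.558, 0.001]
force: [0.8, 0.2, -1.2]
opening: 10.2
finger_force: 52.3
```

```bash
python3 - <<'E'
from h import *
go((560.5,180.5,130),109.1)
f=grab('wrist','w9'); print(r.get_obs()['finger_force'])
marks(f,['joint_top','groove_left','pin_left_top','crate','strip'],3)
for n,p in dict(pinL=(520.5,317.4,131),gl=(567.1-6.6-.327*114,182.8-2.3+.945*114,110)).items(): print(n,proj(f,p))
E
```

```text
tcp [544.  149.5 171.6] psi 109.2 tilt 0.18 roll 0.02 shift [0.96 1.03 1.67] rows 2.0 open 10.2 F [ 0.8  0.2 -1.2] t 14.2
52.27200150489807
joint_top [([293.6, 167.7], 0.61)]
groove_left [([289.1, 12.9], 0.93)]
pin_left_top [([187.5, 130.8], 0.37)]
crate [([280.9, 151.6], 0.89)]
strip [([255.0, 219.3], 0.9), ([286.8, 14.8], 0.48)]
pinL [306.33260048 -45.89241822]
gl [289.61505894  16.57772593]
```

View pics/w9.png

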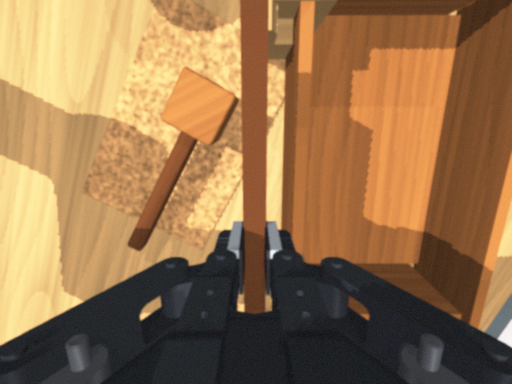

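```bash
cat >> h.py <<'E'
C0=np.array([567.1,182.8]); CY=np.radians(19.1)
def cr(x,y,z=110): 
    c,s=np.cos(CY),np.sin(CY); return np.array([C0[0]+c*x-s*y,C0[1]+s*x+c*y,z])
E
python3 - <<'E'
from h import *
f=grab('wrist')
im=f['img'].astype(int)
for row in (70,100,130,160,190):
    g=im[row,270:330].sum(1); d=np.diff(cv2.GaussianBlur(g.astype(np.float32).reshape(1,-1),(3,1),0).ravel()); k=np.argsort(-abs(d))[:4]
    pr=[]
    for x in (1,11):
        best=min((proj(f,cr(x,y)) for y in np.arange(-20,150,1)),key=lambda p:abs(p[1]-row)); pr.append(best.round(1).tolist())
    st=min((proj(f,(544+-.327*y,149.5+.945*y,205)) for y in np.arange(0,150,1)),key=lambda p:abs(p[1]-row))
    print(row,sorted((int(i)+270.5,int(d[i])) for i in k),pr,'strip c',st.round(1))
    q=np.where((im[row,225:285].sum(1)<999))[0]
E
```

```text
70 [(283.5, -80), (284.5, -121), (285.5, -94), (297.5, 71)] [[298.0, 70.0], [310.9, 70.0]] strip c [255.1  69.7]
100 [(279.5, -52), (283.5, -78), (284.5, -101), (285.5, -57)] [[296.9, 99.8], [309.5, 99.8]] strip c [255.2 100. ]
130 [(281.5, -30), (282.5, -92), (283.5, -131), (284.5, -90)] [[295.8, 130.6], [308.0, 130.6]] strip c [255.2 130.8]
160 [(281.5, -83), (282.5, -120), (283.5, -92), (284.5, -38)] [[294.8, 159.7], [306.6, 159.6]] strip c [255.3 160. ]
190 [(280.5, -56), (281.5, -105), (282.5, -109), (283.5, -60)] [[293.8, 186.1], [305.4, 186.0]] strip c [255.4 189.4]
```

```bash
python3 - <<'E'
from h import *
print(cr(-7,2,120)); go(cr(-7,2,120),109.1)
E
```

```text
[559.83092182 182.39937253 120.        ]
tcp [544.9 145.1 173.1] psi 108.9 tilt 0.02 roll -0.04 shift [1.22 1.05 2.12] rows 3.0 open 10.5 F [ 0.3 -0.3 -1.5] t 14.6
```

Emit:
jog_arm --plan '[0.61,0.53,0,0,0.61,0.52,0,-0.04,0,0,0.7,0,0,0,0.7,0,0,0,0.7,0]'

```text
clock: 14.98
ee_pos: [560.2, 183.0, 120.3]
eef_rot: [1.82, 2.56, 0.001]
force: [0.8, -0.1, -2.0]
opening: 10.3
finger_force: 52.3
```

Emit:
jog_arm --plan '[0,0,0,0,0,0,0,0]'

```text
clock: 15.15
ee_pos: [559.2, 182.6, 119.6]
eef_rot: [-1.82, -2.559, 0.003]
force: [0.1, 0.2, -1.4]
opening: 10.6
finger_force: 52.3
```

```bash
python3 - <<'E'
from h import *
go(cr(-7,2,120),109.1)
f=grab('wrist'); S=grab('scene')
a=cv2.resize(f['img'][0:230,180:340],(400,575),interpolation=cv2.INTER_CUBIC)
b=cv2.resize(S['img'][180:300,240:400],(400,300),interpolation=cv2.INTER_CUBIC)
T=grab('top');c=cv2.resize(T['img'][155:265,100:247],(400,275),interpolation=cv2.INTER_CUBIC)
cv2.imwrite('pics/v6.png',np.hstack([a,np.vstack([b,c])]))
E
```

```text
tcp [559.2 182.6 119.6] psi 109.1 tilt 0.14 roll 0.01 shift [-0.02  0.02 -0.01] rows 1.0 open 10.6 F [ 0.1  0.2 -1.4] t 15.2
```

View pics/v6.png

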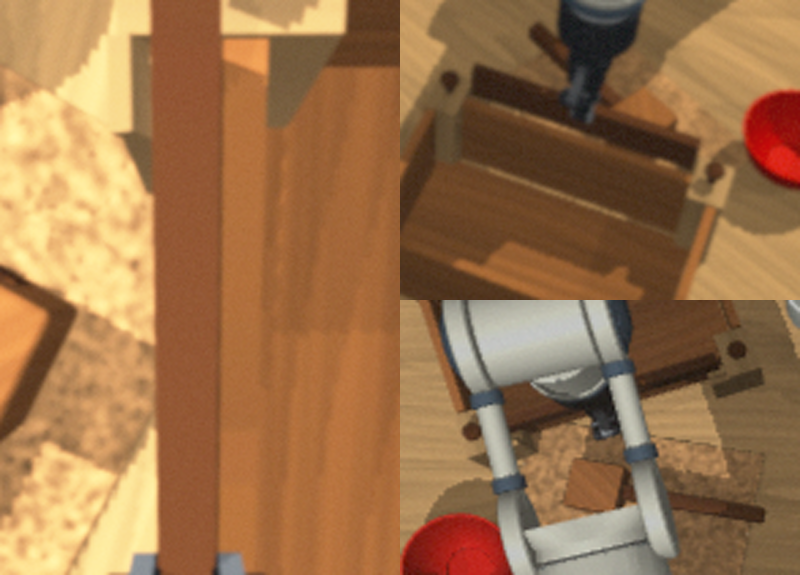

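Emit:
jog_arm --plan '[0,0,0.15,0,0,0,0.15,0,0,0,0.15,0,0,0,0,0]'

```text
clock: 15.63
ee_pos: [559.3, 183.3, 108.2]
eef_rot: [-1.819, -2.56, 0.002]
force: [0.4, -0.2, -1.5]
opening: 10.4
finger_force: 52.2
```

Emit:
jog_arm --plan '[0,0,0.12,0,0,0,0.12,0,0,0,0,0]'

```text
clock: 15.88
ee_pos: [559.4, 183.3, 102.4]
eef_rot: [-1.819, -2.56, 0.002]
force: [-0.0, 0.4, -1.2]
opening: 10.5
finger_force: 52.2
```

Emit:
jog_arm --plan '[0,0,0.14,0,0,0,0.14,0,0,0,0.1,0,0,0,0,0]'

```text
clock: 16.22
ee_pos: [559.4, 183.3, 92.8]
eef_rot: [-1.819, -2.56, 0.002]
force: [-0.6, 0.1, -1.4]
opening: 10.5
finger_force: 52.2
```

Emit:
jog_arm --plan '[0,0,0,0,0,0,0,0,0,0,0,0,0,0,0,0]' --fingers 0.5

```text
clock: 16.55
ee_pos: [560.0, 183.5, 94.3]
eef_rot: [1.82, 2.56, 0.001]
force: [-0.5, -0.4, 0.6]
opening: 42.5
finger_force: 0.0
```

Emit:
jog_arm --plan '[0,0,-1,0,0,0,-1,0,0,0,0,0,0,0,0,0]' --fingers 1

```text
clock: 16.88
ee_pos: [560.9, 183.7, 146.5]
eef_rot: [1.818, 2.558, 0.006]
force: [1.0, -0.5, -0.3]
opening: -0.1
finger_force: 0.0
```

```bash
python3 - <<'E'
from h import *
go(cr(-7,2,120),109.1)
f=grab('wrist'); S=grab('scene')
a=cv2.resize(f['img'][0:230,180:340],(400,575),interpolation=cv2.INTER_CUBIC)
b=cv2.resize(S['img'][180:300,240:400],(400,300),interpolation=cv2.INTER_CUBIC)
T=grab('top');c=cv2.resize(T['img'][155:265,100:247],(400,275),interpolation=cv2.INTER_CUBIC)
cv2.imwrite('pics/v7.png',np.hstack([a,np.vstack([b,c])]))
E
```

```text
tcp [560.9 183.7 146.5] psi 109.2 tilt 0.28 roll 0.02 shift [-0.04 -0.06  1.06] rows 2.0 open -0.1 F [ 1.  -0.5 -0.3] t 16.9
```

View pics/v7.png

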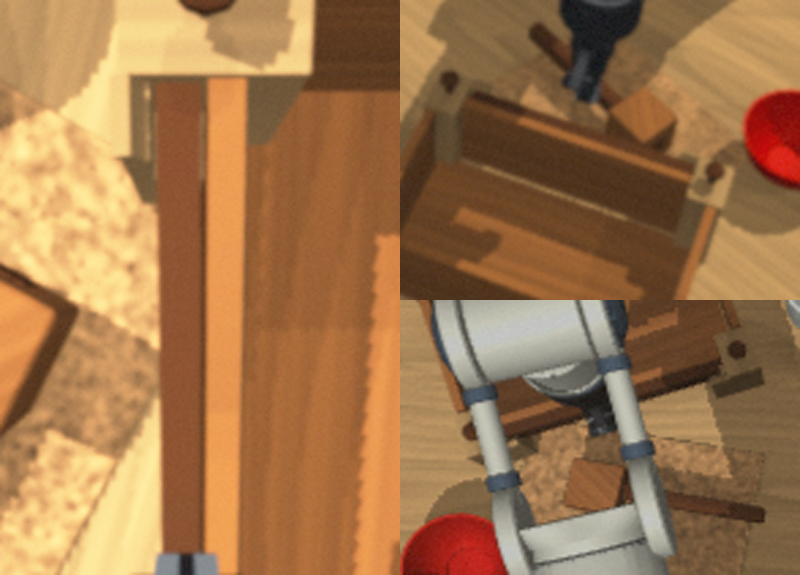

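Emit:
jog_arm --plan '[0,-0.15,0.8,0,0,0,0.6,0,0,0,0.3,0,0,0,0,0]'

```text
clock: 17.37
ee_pos: [554.5, 181.7, 97.6]
eef_rot: [-1.818, -2.558, 0.007]
force: [0.1, -0.7, -0.5]
opening: 0.0
finger_force: 0.0
```

Emit:
jog_arm --plan '[0,0,0.15,0,0,0,0.15,0,0,0,0,0]'

```text
clock: 17.62
ee_pos: [556.3, 182.2, 93.7]
eef_rot: [1.82, 2.561, -0.0]
force: [-0.2, 0.5, -0.5]
opening: -0.2
finger_force: 0.0
```

Emit:
jog_arm --plan '[0,0,0.15,0,0,0,0.1,0,0,0,0,0]'

```text
clock: 17.87
ee_pos: [557.1, 182.4, 89.3]
eef_rot: [1.819, 2.559, 0.004]
force: [-0.6, -0.5, 5.2]
opening: 0.2
finger_force: 3.0
```

Emit:
jog_arm --plan '[0,0,0.08,0,0,0,0.04,0,0,0,0,0]'

```text
clock: 18.12
ee_pos: [558.1, 182.8, 89.4]
eef_rot: [1.817, 2.557, 0.009]
force: [-2.8, 0.3, 14.4]
opening: -0.1
finger_force: 7.4
```

Emit:
jog_arm --plan '[0,0,-1,0,0,0,-1,0,0,0,-1,0,0,0,-1,0,0,0,-1,0]'

```text
clock: 18.53
ee_pos: [556.2, 182.2, 211.1]
eef_rot: [1.82, 2.561, 0.001]
force: [0.5, 0.3, -0.4]
opening: 0.3
finger_force: 0.0
```

```bash
python3 - <<'E'
from h import *
go(cr(-7,2,220),80)
f=grab('wrist','w10');T=grab('top')
marks(f,['mallet','mallet_grip','pin_left_top','strip','groove_left'],3)
marks(T,['mallet','mallet_grip'],2)
np.save('w10P.npy',P(f))
for nm in ('mallet','mallet_grip'):
    z={'mallet':4,'mallet_grip':34}[nm]
    for n,F in (('w',f),('T',T)):
        for d in imaging.mark_of(F,nm)[:1]: print(nm,n,onz(F,d['centre'],z).round(1))
im=f['img'][0:230,100:340]
cv2.imwrite('pics/v8.png',cv2.resize(im,None,fx=2.5,fy=2.5,interpolation=cv2.INTER_CUBIC))
E
```

```text
tcp [556.2 182.2 211.1] psi 109.2 tilt 0.04 roll 5.84 shift [ 0.03  0.14 -0.36] rows 1.0 open 0.3 F [ 0.5  0.3 -0.4] t 18.5
mallet [([196.1, 128.5], 0.92)]
mallet_grip [([170.3, 168.7], 0.91), ([259.5, 63.8], 0.49)]
pin_left_top [([266.0, 19.1], 0.79)]
strip [([258.4, 178.6], 0.96)]
groove_left [([259.4, 62.8], 0.83)]
mallet [([171.8, 232.3], 0.82)]
mallet_grip [([190.3, 231.0], 0.59)]
mallet w [466.5 204.6]
mallet T [463.2 207.1]
mallet_grip w [454.6 148.8]
mallet_grip T [464.9 148.3]
```

View pics/v8.png

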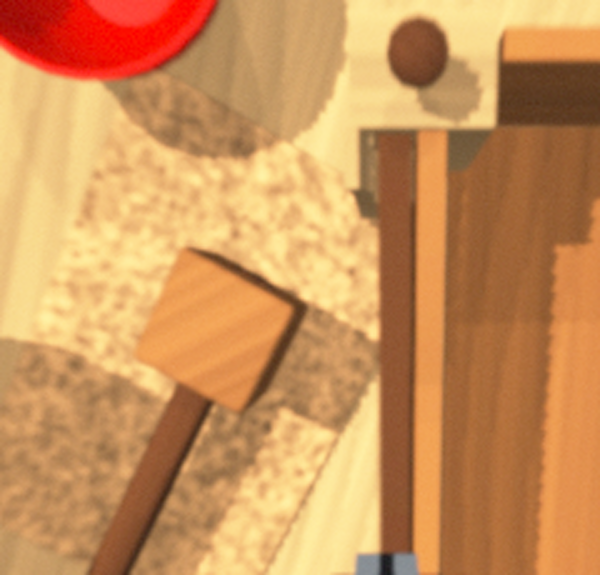

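```bash
python3 - <<'E'
from h import *
import h
M=np.load('w10P.npy'); h.P=lambda f:M
q=lambda x,y:(x/2.5+100,y/2.5)
hd=onz(0,q(221,330),64);a=onz(0,q(194,393),45);b=onz(0,q(108,572),45);print(hd,a,b)
d=(a-b)/np.linalg.norm(a-b);d2=(hd-b)/np.linalg.norm(hd-b);print(np.degrees(np.arctan2(d[1],d[0])),np.degrees(np.arctan2(d2[1],d2[0])))
g=hd-52*d2;print('grip',g)
print('pinL',onz(0,q(418,52),131),onz(0,q(418,52),133))
im=cv2.imread('pics/w10.png')
E
```

```text
[470.21217365 204.7288034 ] [461.96313958 168.72842494] [443.66805096  62.3701035 ]
80.2398562226233 79.43795074018699
grip [460.68056076 153.60984062]
pinL [519.96481667 318.26770705] [520.0772137  317.67582538]
```

Emit:
jog_arm --plan '[0,0,0,1,0,0,0,1,0,0,0,1,0,0,0,1,0,0,0,1]' --fingers 0.4

```text
clock: 19.6
ee_pos: [556.2, 182.2, 209.4]
eef_rot: [-2.336, -2.101, 0.0]
force: [-0.0, 0.8, 0.4]
opening: 51.1
finger_force: 0.0
```

Emit:
jog_arm --plan '[0,0,0,0.84,-0.5,-0.9,0,0,-0.5,-0.9,0,0,-0.5,-0.9,0,0,-0.4,-0.87,0,0]'

```text
clock: 20.02
ee_pos: [459.0, 150.3, 209.2]
eef_rot: [-2.407, -2.019, 0.001]
force: [-0.5, 0.3, -0.1]
opening: 51.1
finger_force: 0.0
```

Emit:
jog_arm --plan '[0,0,1,0,0,0,1,0,0,0,1,0,0,0,0,0,0,0,0,0]'

```text
clock: 20.43
ee_pos: [459.2, 150.7, 133.6]
eef_rot: [-2.406, -2.019, 0.004]
force: [0.5, 0.1, 1.1]
opening: 51.7
finger_force: 0.0
```

```bash
python3 - <<'E'
from h import *
go((460,151,0),80)
f=grab('wrist','w11')
marks(f,['mallet_grip','mallet'],2)
im=f['img'].astype(int)
# dark handle / head edges by rows
for row in (60,100,130,150,170,190,210,230):
    g=cv2.GaussianBlur(im[row].sum(1).astype(np.float32).reshape(1,-1),(5,1),0).ravel(); d=np.diff(g); k=[i for i in np.argsort(-abs(d))[:12] if 150<i<360]
    print(row,sorted((int(i),int(d[i])) for i in k))
for n,p in dict(head=(469,203.5,64),grip=(460,151,45)).items(): print(n,proj(f,p))
E
```

```text
tcp [459.2 150.7 133.6] psi 80.0 tilt 0.18 roll 0.0 shift [0.02 0.03 5.34] rows 6.0 open 51.7 F [0.5 0.1 1.1] t 20.4
mallet_grip [([254.6, 184.0], 0.88)]
mallet [([255.8, 128.1], 0.67)]
60 [(153, -34), (207, 33), (283, -36), (284, -33), (319, -50), (320, -63), (321, -58), (322, -40)]
100 [(220, -48), (221, -53), (222, -41), (287, 37), (337, -43), (338, -78), (339, -91), (340, -75), (341, -48)]
130 [(220, -49), (221, -45), (324, 39), (325, 49), (326, 46), (351, -55), (352, -86), (353, -91), (354, -66)]
150 [(220, -48), (221, -49), (321, 45), (322, 62), (323, 57)]
170 [(243, -62), (244, -92), (245, -78), (246, -38), (263, 41), (264, 40), (289, 58), (290, 71), (291, 57)]
190 [(243, -49), (244, -80), (245, -76), (246, -42), (294, 41), (295, 37)]
210 [(243, -41), (244, -73), (245, -84), (246, -56), (262, 46), (263, 53)]
230 [(190, -67), (200, -67), (206, 89), (207, 121), (208, 101), (244, -73), (245, -88), (246, -64), (299, -96), (300, -131), (301, -107)]
head [255.56818961 132.10975737]
grip [255.73479761 187.2707571 ]
```

Emit:
jog_arm --plan '[0,0,1,0,0,0,1,0,0,0,1,0,0,0,1,0,0,0,1,0]'

```text
clock: 21.0
ee_pos: [461.6, 151.3, 10.7]
eef_rot: [2.405, 2.018, 0.005]
force: [0.0, 0.7, -0.1]
opening: 51.6
finger_force: 0.0
```

Emit:
jog_arm --plan '[0,0,0.33,0,0,0,0,0,0,0,0,0]'

```text
clock: 21.25
ee_pos: [461.0, 151.1, 2.9]
eef_rot: [2.406, 2.019, 0.002]
force: [-0.1, -0.1, 0.0]
opening: 51.1
finger_force: 0.0
```

Emit:
jog_arm --plan '[0,0,0,0,0,0,0,0,0,0,0,0,0,0,0,0,0,0,0,0]' --fingers 1 --newtons 110

```text
clock: 21.67
ee_pos: [461.1, 151.3, 3.7]
eef_rot: [2.406, 2.019, 0.004]
force: [-1.2, -0.5, 6.6]
opening: 15.4
finger_force: 106.9
```

Emit:
jog_arm --plan '[0,0,0,0,0,0,-0.1,0,0,0,-0.3,0,0,0,-0.4,0,0,0,0,0]'

```text
clock: 22.08
ee_pos: [461.4, 151.2, 24.0]
eef_rot: [2.405, 2.018, 0.005]
force: [1.0, -0.4, -2.7]
opening: 15.7
finger_force: 107.1
```

Emit:
jog_arm --plan '[0,0,-1,0,0,0,-1,0,0,0,-1,0,0,0,-1,0,0,0,-1,0]'

```text
clock: 22.5
ee_pos: [460.0, 150.8, 147.7]
eef_rot: [2.407, 2.019, 0.0]
force: [0.8, 0.3, -2.9]
opening: 15.5
finger_force: 107.3
```

Emit:
jog_arm --plan '[0,0,-0.85,0,1,0.24,0,0,1,0.24,0,0,1,0.24,0,0,1,0.24,0,0]'

```text
clock: 22.92
ee_pos: [501.6, 246.2, 168.0]
eef_rot: [2.407, 2.019, 0.001]
force: [-0.0, -0.7, -2.6]
opening: 15.8
finger_force: 107.4
```

Emit:
jog_arm --plan '[0.86,0.2,0,0,0,0,0,0,0,0,0,0]'

```text
clock: 23.17
ee_pos: [509.6, 266.1, 166.9]
eef_rot: [-2.405, -2.021, 0.002]
force: [-0.2, -0.6, -3.0]
opening: 15.5
finger_force: 107.6
```

```bash
python3 - <<'E'
from h import *
go((510.8,265.8,145),80)
f=grab('wrist','w12');T=grab('top','top12');S=grab('scene','sc12')
marks(f,['mallet','mallet_grip','pin_left_top'],2);marks(T,['pin_left_top','mallet'],2);marks(S,['pin_left_top','mallet'],2)
o=r.get_obs()['ee_pos'];a=np.radians(80)
hd=o+np.array([53*np.cos(a),53*np.sin(a),0.5]);print(hd)
for F in (f,T,S): print('head top',proj(F,hd+[0,0,60]),'face',proj(F,hd),'pin',proj(F,(520,318,131)))
# edges of the head in the wrist image
im=f['img'].astype(int)
for row in (20,40,60,80):
    g=cv2.GaussianBlur(im[row].sum(1).astype(np.float32).reshape(1,-1),(5,1),0).ravel(); d=np.diff(g); k=[i for i in np.argsort(-abs(d))[:14]]
    print(row,sorted((int(i),int(d[i])) for i in k))
E
```

```text
tcp [509.6 266.1 166.9] psi 80.1 tilt 0.09 roll 0.02 shift [-0.    0.05  0.88] rows 1.0 open 15.5 F [-0.2 -0.6 -3. ] t 23.2
mallet [([253.3, 139.7], 0.67)]
mallet_grip [([252.5, 245.6], 0.69)]
pin_left_top []
pin_left_top []
mallet [([122.1, 205.6], 0.64)]
pin_left_top [([366.2, 245.8], 0.44)]
mallet [([372.6, 236.9], 0.68)]
[518.94293744 317.39134289 168.28659349]
head top [256.3847931  157.30900342] face [255.65452014 142.15297202] pin [256.70733018 136.12469123]
head top [116.26698182 202.45375703] face [122.11004769 205.7532403 ] pin [125.28450731 207.27841032]
head top [373.32265189 223.7603493 ] face [368.64112931 238.5920474 ] pin [365.87594419 247.63835365]
20 [(398, -54), (399, -72), (400, -77), (401, -62), (420, 42), (448, -48), (449, -56), (450, -57), (451, -45), (479, 43), (480, 54), (481, 41), (495, 39), (496, 48)]
40 [(383, -22), (384, -24), (412, -40), (413, -55), (414, -61), (415, -56), (416, -40), (443, 22), (484, 23), (485, 48), (486, 59), (487, 44), (501, 36), (502, 37)]
60 [(349, -27), (350, -26), (378, -34), (379, -39), (380, -32), (412, -34), (413, -44), (414, -39), (491, 47), (492, 58), (493, 44), (506, 32), (507, 43), (508, 36)]
80 [(53, -53), (54, -61), (55, -47), (59, -39), (60, -39), (130, 36), (344, -39), (398, 41), (420, -53), (421, -56), (422, -38), (497, 47), (498, 58), (499, 45)]
```

Emit:
jog_arm --plan '[0,0.05,0.6,0,0,0,0.5,0,0,0,0,0]'

```text
clock: 23.92
ee_pos: [509.6, 264.5, 136.3]
eef_rot: [-2.406, -2.018, 0.009]
force: [-1.0, 0.4, -4.0]
opening: 15.5
finger_force: 107.5
```

Emit:
jog_arm --plan '[0,0,0.2,0,0,0,0.2,0,0,0,0,0]'

```text
clock: 24.17
ee_pos: [511.1, 265.3, 130.3]
eef_rot: [2.407, 2.019, 0.001]
force: [0.1, -0.1, -2.0]
opening: 15.8
finger_force: 107.6
```

Emit:
jog_arm --plan '[0,0,0.15,0,0,0,0.15,0,0,0,0,0]'

```text
clock: 24.42
ee_pos: [511.3, 265.3, 123.6]
eef_rot: [2.406, 2.019, 0.003]
force: [-1.2, -1.9, 3.0]
opening: 15.5
finger_force: 108.4
```

Emit:
jog_arm --plan '[0,0,0.12,0,0,0,0.12,0,0,0,0,0]'

```text
clock: 24.67
ee_pos: [511.3, 265.3, 117.5]
eef_rot: [2.406, 2.019, 0.002]
force: [-2.0, -1.7, 4.5]
opening: 15.7
finger_force: 108.5
```

Emit:
jog_arm --plan '[0,0,0.08,0,0,0,0,0]'

```text
clock: 24.83
ee_pos: [511.3, 265.3, 116.3]
eef_rot: [2.406, 2.019, 0.003]
force: [-2.5, -2.7, 6.9]
opening: 15.8
finger_force: 108.9
```

Emit:
jog_arm --plan '[0,0,0.06,0,0,0,0,0]'

```text
clock: 25.0
ee_pos: [511.5, 265.2, 116.1]
eef_rot: [2.406, 2.019, 0.004]
force: [-4.9, -4.9, 11.4]
opening: 15.5
finger_force: 109.7
```

Emit:
jog_arm --plan '[0,0,0.1,0,0,0,0,0]'

```text
clock: 25.17
ee_pos: [511.6, 265.0, 115.6]
eef_rot: [2.405, 2.018, 0.006]
force: [-8.4, -8.1, 19.3]
opening: 15.5
finger_force: 110.8
```

Emit:
jog_arm --plan '[0,0,0.1,0,0,0,0,0]'

```text
clock: 25.33
ee_pos: [511.8, 264.8, 115.0]
eef_rot: [2.405, 2.018, 0.008]
force: [-11.4, -11.4, 26.0]
opening: 16.0
finger_force: 112.2
```

Emit:
jog_arm --plan '[0,0,-1,0,0,0,-1,0,0,0,-0.3,0,0,0,0,0]'

```text
clock: 25.67
ee_pos: [512.2, 266.0, 168.0]
eef_rot: [2.406, 2.019, 0.008]
force: [-0.5, 0.5, -1.9]
opening: 15.8
finger_force: 107.7
```

```bash
python3 - <<'E'
from h import *
a=np.radians(40); t=np.array([613.7,48.2])-53*np.array([np.cos(a),np.sin(a)])
go((*t,170),40)
f=grab('wrist');S=grab('scene');T=grab('top')
marks(f,['mallet','pin_left_top'],2);marks(T,['pin_left_top','pin_right_top','mallet'],2);marks(S,['pin_left_top','pin_right_top','mallet'],2)
for z in (117,120,131):print(z,proj(S,(520,318,z)),proj(S,(613.7,48.2,z)))
E
```

```text
tcp [512.2 266.  168. ] psi 80.0 tilt 0.28 roll 8.0 shift [-4.61  9.28 -0.08] rows 10.0 open 15.8 F [-0.5  0.5 -1.9] t 25.7
mallet [([256.6, 142.0], 0.6)]
pin_left_top []
pin_left_top []
pin_right_top [([219.5, 172.0], 0.37)]
mallet [([125.1, 205.1], 0.61)]
pin_left_top []
pin_right_top [([257.8, 210.5], 0.5)]
mallet [([367.0, 238.8], 0.92)]
117 [364.88512971 250.77483562] [259.10643421 214.22067535]
120 [365.0959544  250.10745754] [259.11399005 213.52452876]
131 [365.87594419 247.63835365] [259.14193036 210.95028713]
```

Emit:
jog_arm --plan '[0,0,0,1,0,0,0,1,0,0,0,1,0,0,0,1,0,0,0,1]'

```text
clock: 26.63
ee_pos: [511.0, 265.3, 165.6]
eef_rot: [-2.79, -1.445, -0.0]
force: [-0.2, 0.5, -2.5]
opening: 15.9
finger_force: 107.8
```

Emit:
jog_arm --plan '[0,0,0,1,0,0,0,1,0,0,0,1,-0.46,0.93,0,0,-0.46,0.93,0,0]'

```text
clock: 27.05
ee_pos: [523.0, 215.3, 165.4]
eef_rot: [-2.951, -1.078, 0.0]
force: [0.9, -0.3, -2.6]
opening: 15.6
finger_force: 107.6
```

Emit:
jog_arm --plan '[-0.46,0.93,0,0,-0.46,0.93,0,0,-0.46,0.93,0,0,-0.46,0.93,0,0,-0.46,0.93,0,0]'

```text
clock: 27.47
ee_pos: [554.1, 87.7, 165.7]
eef_rot: [2.952, 1.075, 0.0]
force: [-0.2, 0.2, -2.1]
opening: 15.8
finger_force: 107.6
```

Emit:
jog_arm --plan '[-0.46,0.93,0,0,-0.46,0.93,0,0,0,0,0,0,0,0,0,0]'

```text
clock: 27.8
ee_pos: [566.3, 37.3, 165.4]
eef_rot: [-2.953, -1.071, 0.0]
force: [-0.6, 0.9, -2.5]
opening: 15.8
finger_force: 107.7
```

```bash
python3 - <<'E'
from h import *
import h
a=np.radians(40); t=np.array([613.7,48.2])-53*np.array([np.cos(a),np.sin(a)])
go((*t,140),40)
f=grab('wrist','w13');S=grab('scene');T=grab('top')
marks(f,['mallet','pin_left_top','pin_right_top'],2);marks(T,['pin_left_top','pin_right_top','mallet'],2);marks(S,['pin_left_top','pin_right_top','mallet'],2)
print(proj(T,(613.7,48.2,131)),proj(T,(520,318,117)), proj(S,(520,318,117)))
hd=r.get_obs()['ee_pos']+np.array([53*np.cos(a),53*np.sin(a),.5]);print(hd,proj(T,hd),proj(S,hd),proj(f,hd),proj(f,(613.7,48.2,133)))
M=np.load('w3P.npy'); h.P=lambda f:M; print('w3',proj(0,(613.7,48.2,131)),onz(0,(485.4,125.3),131))
E
```

```text
tcp [566.3  37.3 165.4] psi 39.9 tilt 0.02 roll -0.03 shift [-0.39  0.88  1.02] rows 2.0 open 15.8 F [-0.6  0.9 -2.5] t 27.8
mallet [([256.6, 142.0], 0.59)]
pin_left_top []
pin_right_top []
pin_left_top [([126.5, 209.7], 0.36)]
pin_right_top []
mallet []
pin_left_top [([312.0, 234.1], 0.69), ([365.5, 247.8], 0.59)]
pin_right_top [([228.2, 126.6], 0.48)]
mallet [([268.9, 208.1], 0.58)]
[223.69753464 174.66409236] [126.50821151 207.97207836] [364.88512971 250.77483562]
[606.75978133  72.7731747  166.1056064 ] [213.95114753 174.48461456] [268.23827923 206.0559032 ] [253.57896554 138.26147792] [285.98160015 149.14448213]
w3 [480.94251223 122.92479916] [618.36658335  46.4211604 ]
```

Emit:
jog_arm --plan '[-0.37,0.9,0,0,0,0,0.5,0,0,0,0.5,0,0,0,0.1,0,0,0,0,0]'

```text
clock: 28.82
ee_pos: [572.4, 15.7, 135.9]
eef_rot: [-2.951, -1.074, 0.005]
force: [-0.2, 0.3, -2.3]
opening: 15.5
finger_force: 107.8
```

Emit:
jog_arm --plan '[0,0,0.15,0,0,0,0,0]'

```text
clock: 28.98
ee_pos: [573.6, 15.7, 134.5]
eef_rot: [2.952, 1.075, 0.001]
force: [-0.5, 0.9, -2.0]
opening: 15.5
finger_force: 108.0
```

Emit:
jog_arm --plan '[0,0,0.15,0,0,0,0,0]'

```text
clock: 29.15
ee_pos: [573.9, 15.6, 131.8]
eef_rot: [2.951, 1.075, 0.003]
force: [-2.1, 0.7, 3.2]
opening: 15.7
finger_force: 108.9
```

Emit:
jog_arm --plan '[0,0,0.15,0,0,0,0,0]'

```text
clock: 29.32
ee_pos: [573.9, 15.5, 127.9]
eef_rot: [2.952, 1.075, 0.003]
force: [-2.0, -0.8, 4.3]
opening: 15.5
finger_force: 109.1
```

Emit:
jog_arm --plan '[0,0,0.15,0,0,0,0,0]'

```text
clock: 29.48
ee_pos: [573.9, 15.6, 123.9]
eef_rot: [2.952, 1.075, 0.002]
force: [-2.1, 0.8, 4.5]
opening: 15.4
finger_force: 109.1
```

Emit:
jog_arm --plan '[0,0,0.15,0,0,0,0,0]'

```text
clock: 29.65
ee_pos: [573.8, 15.6, 119.9]
eef_rot: [2.952, 1.075, 0.002]
force: [-1.4, 1.1, 3.9]
opening: 15.6
finger_force: 109.0
```

Emit:
jog_arm --plan '[0,0,0.15,0,0,0,0,0]'

```text
clock: 29.82
ee_pos: [573.8, 15.5, 116.3]
eef_rot: [2.952, 1.075, 0.002]
force: [-1.8, 0.6, 5.9]
opening: 15.6
finger_force: 109.3
```

Emit:
jog_arm --plan '[0,0,0.12,0,0,0,0,0]'

```text
clock: 29.98
ee_pos: [573.9, 15.3, 115.9]
eef_rot: [2.951, 1.075, 0.004]
force: [-8.1, -1.3, 12.7]
opening: 15.7
finger_force: 110.4
```

Emit:
jog_arm --plan '[0,0,0.1,0,0,0,0,0]'

```text
clock: 30.15
ee_pos: [573.9, 15.1, 115.4]
eef_rot: [2.95, 1.074, 0.006]
force: [-12.7, -1.2, 21.3]
opening: 15.8
finger_force: 111.6
```

Emit:
jog_arm --plan '[0,0,-1,0,0,0,-1,0,0,0,-0.3,0,0,0,0,0]'

```text
clock: 30.48
ee_pos: [574.9, 15.2, 169.8]
eef_rot: [2.95, 1.074, 0.007]
force: [0.2, -0.5, -2.0]
opening: 15.5
finger_force: 108.1
```

```bash
python3 - <<'E'
from h import *
go((460.5,151,170),80)
S=grab('scene','sc14');T=grab('top','top14')
marks(T,['pin_left_top','pin_right_top','mat'],2);marks(S,['pin_left_top','pin_right_top','mat'],2)
for z in (110,117,131):print(z,proj(S,(520,318,z)),proj(S,(613.7,48.2,z)))
E
```

```text
tcp [574.9  15.2 169.8] psi 40.0 tilt 0.26 roll -8.0 shift [ 4.55 -5.45 -0.01] rows 6.0 open 15.5 F [ 0.2 -0.5 -2. ] t 30.5
pin_left_top [([131.2, 207.6], 0.45), ([182.1, 197.1], 0.38)]
pin_right_top []
mat [([184.4, 238.6], 0.6)]
pin_left_top [([368.8, 248.8], 0.54), ([211.6, 175.9], 0.36)]
pin_right_top [([259.6, 212.2], 0.42)]
mat [([328.4, 222.2], 0.78)]
110 [364.3963295  252.32216163] [259.08890965 215.83527614]
117 [364.88512971 250.77483562] [259.10643421 214.22067535]
131 [365.87594419 247.63835365] [259.14193036 210.95028713]
```

Emit:
jog_arm --plan '[0,0,0,-1,0,0,0,-1,0,0,0,-1,0,0,0,-1,0,0,0,-1]'

```text
clock: 31.3
ee_pos: [573.5, 15.3, 167.1]
eef_rot: [-2.646, -1.693, 0.001]
force: [0.1, -0.6, -2.3]
opening: 15.6
finger_force: 107.8
```

Emit:
jog_arm --plan '[0,0,0,-1,0,0,0,-1,0,0,0,-1,0.91,-0.91,0,0,0.91,-0.91,0,0]'

```text
clock: 31.72
ee_pos: [536.4, 67.5, 166.5]
eef_rot: [-2.409, -2.016, 0.002]
force: [0.3, 0.6, -1.7]
opening: 15.4
finger_force: 108.2
```

Emit:
jog_arm --plan '[0.91,-0.91,0,0,0.91,-0.91,0,0,0.91,-0.91,0,0,0,-0.9,0,0,0,0,0,0]'

```text
clock: 32.13
ee_pos: [456.2, 152.8, 167.6]
eef_rot: [-2.402, -2.023, 0.001]
force: [0.6, 0.1, -2.5]
opening: 15.4
finger_force: 108.2
```

Emit:
jog_arm --plan '[0,0,1,0,0,0,1,0,0,0,1,0,0,0,1,0,0,0,1,0]'

```text
clock: 32.55
ee_pos: [459.4, 150.5, 41.2]
eef_rot: [2.407, 2.019, 0.0]
force: [-0.8, -0.4, -2.2]
opening: 15.7
finger_force: 108.4
```

Emit:
jog_arm --plan '[0,0,0.6,0,0,0,0.4,0,0,0,0,0,0,0,0,0]'

```text
clock: 32.88
ee_pos: [459.3, 150.7, 17.7]
eef_rot: [2.407, 2.019, -0.0]
force: [0.2, -0.3, -1.6]
opening: 15.5
finger_force: 108.3
```

Emit:
jog_arm --plan '[0,0,0.3,0,0,0,0.22,0,0,0,0,0,0,0,0,0]'

```text
clock: 33.22
ee_pos: [459.2, 151.0, 4.6]
eef_rot: [-2.407, -2.019, 0.0]
force: [0.2, 0.2, -1.9]
opening: 15.9
finger_force: 108.3
```

Emit:
jog_arm --plan '[0,0,0,0,0,0,0,0,0,0,0,0,0,0,0,0]' --fingers 0.35 --newtons 60

```text
clock: 33.55
ee_pos: [459.6, 151.1, 5.3]
eef_rot: [2.406, 2.019, 0.002]
force: [0.0, -0.2, 0.5]
opening: 55.2
finger_force: 0.0
```

Emit:
jog_arm --plan '[0,0,-0.5,0,0,0,-0.8,0,0,0,-1,0,0,0,-1,0,0,0,-1,0]'

```text
clock: 33.97
ee_pos: [459.1, 151.0, 114.4]
eef_rot: [2.406, 2.019, 0.001]
force: [0.7, 0.0, -0.5]
opening: 55.5
finger_force: 0.0
```

Emit:
jog_arm --plan '[0,0,-1,0,0,0,-1,1,0,0,-1,1,0,0,-1,1,0,0,-0.7,0.86]' --fingers 0

```text
clock: 34.38
ee_pos: [459.4, 151.1, 233.7]
eef_rot: [2.714, 1.581, 0.006]
force: [0.3, 0.8, 0.4]
opening: 85.3
finger_force: 0.0
```

Emit:
jog_arm --plan '[-1,0.85,0,0,-1,0.85,0,0,-1,0.85,0,0,-1,0.85,0,0,-1,0.85,0,0]'

```text
clock: 34.8
ee_pos: [490.6, -11.5, 231.1]
eef_rot: [2.71, 1.587, 0.002]
force: [-0.1, -0.3, -0.7]
opening: 85.3
finger_force: 0.0
```

Emit:
jog_arm --plan '[-1,0.85,0,0,-1,0.85,0,0,-1,0.85,0,0,-1,0.85,0,0,0,0,0,0]'

```text
clock: 35.22
ee_pos: [515.8, -143.8, 229.8]
eef_rot: [2.714, 1.579, -0.002]
force: [1.4, 0.3, 0.3]
opening: 85.6
finger_force: 0.0
```

```bash
cat >> h.py <<'E'
def clampview(f,name,known=((596.7,-149.2,108),(538.3,-254.5,108),(478.5,-359,108))):
    cv2.imwrite('pics/'+name+'.png',f['img']); np.save(name+'P.npy',P(f))
    go((538,-254,200),60.7)
    for d in imaging.mark_of(f,'clamp1')[:5]: print('mark',np.round(d['centre'],1),round(d['conf'],2),onz(f,d['centre'],108).round(1))
    for d in imaging.recognise(f,'clamp1')[:5]: print('rect',np.round(d['rect'],1),round(d['conf'],2))
    for k in known: print('pred',proj(f,k).round(1),'top',proj(f,np.array(k)+[0,0,58]).round(1))
E
python3 - <<'E'
from h import *
clampview(grab('wrist'),'c1')
S=grab('scene');marks(S,['mallet','strip'],1);T=grab('top');marks(T,['mallet','mat'],1)
for n,z in(('mallet',4),('mat',2)): print(n,onz(T,imaging.mark_of(T,n)[0]['centre'],z))
E
```

```text
tcp [ 515.6 -141.3  230. ] psi 60.5 tilt 0.03 roll -0.05 shift [-3.49  2.99  1.2 ] rows 4.0 open 85.7 F [0.  2.1 0.3] t 35.3
mark [325.5 148.2] 0.9 [ 597.  -151.2]
mark [318.3 251. ] 0.68 [ 537.9 -254.9]
rect [297.4 227.1 337.1 287.1] 0.97
rect [295.5 132.8 374.6 168.7] 0.58
rect [316.3 312.7 319.9 321. ] 0.39
pred [324.4 146.7] top [341.7 154.5]
pred [318.5 250.5] top [332.3 279.7]
pred [312.3 335.4] top [323.5 377.6]
mallet [([334.9, 236.9], 0.92)]
strip []
mallet [([173.4, 227.5], 0.87)]
mat [([185.7, 235.8], 0.94)]
mallet [477.59730431 202.72559507]
mat [453.25482996 165.47161259]
```

Emit:
jog_arm --plan '[0.32,0.75,0,0,0.32,0.75,0,0,0.32,0.75,0,0,0.32,0.75,0,0,0,0,0,0]'

```text
clock: 36.18
ee_pos: [598.9, -147.3, 227.5]
eef_rot: [-2.709, -1.588, 0.002]
force: [0.7, -0.8, -0.3]
opening: 85.7
finger_force: 0.0
```

Emit:
jog_arm --plan '[0,0,0,0,0,0,0,0]'

```text
clock: 36.35
ee_pos: [596.5, -147.4, 229.5]
eef_rot: [-2.71, -1.588, 0.001]
force: [-0.0, 0.5, 0.3]
opening: 85.6
finger_force: 0.0
```

```bash
python3 - <<'E'
from h import *
f=grab('wrist');clampview(f,'c2'); go((597,-150.5,118),60.5)
E
```

```text
tcp [ 596.4 -147.4  229.9] psi 60.7 tilt 0.01 roll 0.0 shift [-4.86  0.05  1.2 ] rows 5.0 open 85.5 F [-0.2 -0.4  0.2] t 36.4
mark [256.  183.6] 0.95 [ 595.4 -151.6]
mark [254.9 277.8] 0.64 [ 537.4 -252.6]
mark [33.5  4.9] 0.33 [499.4  96.9]
rect [218.4 166.5 287.8 209.6] 0.68
pred [256.  181.1] top [256.3 196.6]
pred [256.3 278.7] top [256.7 312.6]
pred [255.4 359. ] top [255.6 404.3]
tcp [ 596.4 -147.5  230.4] psi 60.7 tilt 0.06 roll 0.04 shift [-0.09  0.08  4.49] rows 5.0 open 85.6 F [-0.1  0.3  0. ] t 36.5
```

View pics/c2.png

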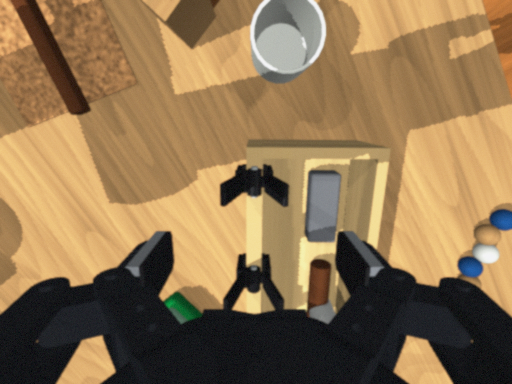

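Emit:
jog_arm --plan '[-0.12,0,0.9,0,0,0,0.9,0,0,0,0.9,0,0,0,0.9,0,0,0,0.88,0]'

```text
clock: 36.92
ee_pos: [594.9, -150.2, 117.2]
eef_rot: [2.711, 1.587, 0.001]
force: [-0.2, -0.6, -0.4]
opening: 85.4
finger_force: 0.0
```

Emit:
jog_arm --plan '[0,0,0,0,0,0,0,0]'

```text
clock: 37.08
ee_pos: [594.3, -150.0, 116.9]
eef_rot: [-2.71, -1.586, 0.003]
force: [-0.6, -0.2, 0.8]
opening: 85.5
finger_force: 0.0
```

Emit:
jog_arm --plan '[0,0,0,0,0,0,0,0,0,0,0,0,0,0,0,0,0,0,0,0]' --fingers 1 --newtons 50

```text
clock: 37.5
ee_pos: [599.5, -151.7, 128.6]
eef_rot: [2.7, 1.581, 0.018]
force: [-3.2, 0.5, 22.5]
opening: 28.3
finger_force: 48.9
```

Emit:
jog_arm --plan '[0,0,0,0,0,0,0,0]'

```text
clock: 37.67
ee_pos: [599.5, -151.7, 128.6]
eef_rot: [2.7, 1.581, 0.018]
force: [-1.1, 0.2, 24.4]
opening: 28.6
finger_force: 49.2
```

Emit:
jog_arm --plan '[0,0,-0.4,0,0,0,-0.3,0,0,0,-0.7,0,0,0,-0.8,0,0,0,-0.8,0]'

```text
clock: 38.08
ee_pos: [595.1, -150.1, 193.2]
eef_rot: [-2.71, -1.587, 0.001]
force: [0.1, -0.3, -0.6]
opening: 28.1
finger_force: 50.1
```

Emit:
jog_arm --plan '[0,0,-0.8,-1,0,0,-0.3,-1,0,0,0,-1,0,0,0,-1,0,0,0,-1]'

```text
clock: 38.5
ee_pos: [595.5, -150.3, 220.6]
eef_rot: [2.298, 2.141, 0.0]
force: [0.3, 0.1, -0.1]
opening: 28.3
finger_force: 50.2
```

Emit:
jog_arm --plan '[0,0,0,-1,0,0,0,-1,0,0,0,-1,0,0,0,-1,0,0,0,-0.7]'

```text
clock: 38.92
ee_pos: [595.4, -150.2, 220.2]
eef_rot: [-1.814, -2.565, 0.0]
force: [0.6, 0.5, -1.0]
opening: 28.5
finger_force: 50.2
```

Emit:
jog_arm --plan '[0.9,0.2,0,0,0.9,0.2,0,0,0.9,0.2,0,0,0.9,0.2,0,0,0.9,0.2,0,0]'

```text
clock: 39.33
ee_pos: [581.8, -34.8, 220.3]
eef_rot: [-1.82, -2.56, 0.0]
force: [0.6, 0.1, -0.7]
opening: 28.4
finger_force: 50.2
```

Emit:
jog_arm --plan '[0.9,0.2,0,0,0.9,0.2,0,0,0.9,0.2,0,0,0.9,0.2,0,0,0.9,0.2,0,0]'

```text
clock: 39.75
ee_pos: [568.4, 79.8, 220.4]
eef_rot: [-1.82, -2.561, 0.0]
force: [1.0, -0.7, -0.6]
opening: 28.6
finger_force: 50.2
```

Emit:
jog_arm --plan '[0.9,0.2,0,0,0.9,0.2,0,0,0.9,0.2,0,0,0.9,0.2,0,0,0.9,0.2,0,0]'

```text
clock: 40.17
ee_pos: [555.0, 194.3, 220.3]
eef_rot: [-1.82, -2.561, 0.0]
force: [0.2, 0.4, -0.7]
opening: 28.5
finger_force: 50.2
```

Emit:
jog_arm --plan '[0.9,0.2,0,0,0.9,0.1,0,0,0,0,0,0,0,0,0,0]'

```text
clock: 40.5
ee_pos: [547.2, 239.0, 220.1]
eef_rot: [-1.817, -2.563, 0.001]
force: [-0.7, -0.6, -0.9]
opening: 28.5
finger_force: 50.2
```

```bash
python3 - <<'E'
from h import *
go(cr(0,65,180),109.1);print(r.get_obs()['finger_force'])
f=grab('wrist','p1'); S=grab('scene','p1s');marks(f,['clamp1','joint_top','groove_left','strip'],2);marks(S,['clamp1'])
o=r.get_obs()['ee_pos'];print(proj(S,o-[0,0,20.6]),proj(f,o-[0,0,20.6]))
E
```

```text
tcp [547.2 239.  220.1] psi 109.3 tilt 0.03 roll 0.05 shift [0.21 0.02 1.6 ] rows 2.0 open 28.5 F [-0.7 -0.6 -0.9] t 40.5
50.16685022972524
clamp1 [([248.0, 213.5], 0.74)]
joint_top [([254.6, 231.2], 0.88)]
groove_left [([249.4, 124.8], 0.79)]
strip []
clamp1 [([194.3, 119.6], 0.69), ([338.7, 218.8], 0.66), ([202.9, 143.0], 0.48), ([256.6, 212.5], 0.22)]
[336.21402296 219.70614028] [254.24106009 214.73028169]
```

```bash
python3 - <<'E'
from h import *
f=grab('wrist','p2');S=grab('scene')
for n,p in dict(gl=cr(-7,114),jt=cr(0,0),wall1=cr(1,80),wall11=cr(11,80),s13=cr(-11,80)).items(): print(n,proj(f,p).round(1))
a=cv2.resize(f['img'][90:290,170:340],(510,600),interpolation=cv2.INTER_CUBIC)
b=cv2.resize(S['img'][170:290,290:400],(275,300),interpolation=cv2.INTER_CUBIC)
v=np.zeros((600,790,3),np.uint8);v[:,:510]=a;v[:300,515:]=b
cv2.imwrite('pics/v9.png',v)
E
```

```text
gl [247.5 127.3]
jt [254.5 233.7]
wall1 [255.5 161.5]
wall11 [265.3 161.5]
s13 [243.8 161.5]
```

View pics/v9.png

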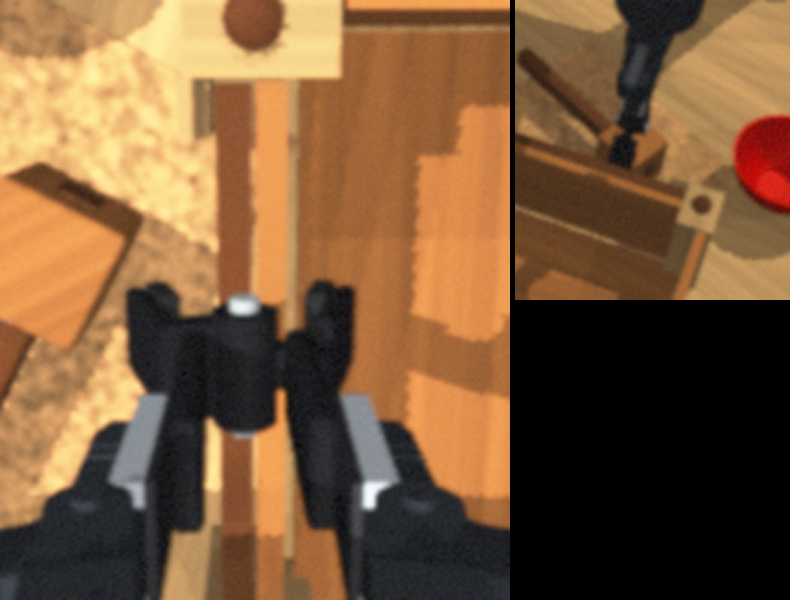

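Emit:
jog_arm --plan '[0.21,0.14,0,-0.03,0,0,0.6,0,0,0,0.6,0,0,0,0.4,0,0,0,0,0]'

```text
clock: 41.37
ee_pos: [548.1, 244.1, 176.8]
eef_rot: [-1.815, -2.561, 0.006]
force: [0.3, 0.9, -1.2]
opening: 27.9
finger_force: 50.2
```

Emit:
jog_arm --plan '[0,0,0.3,0,0,0,0.3,0,0,0,0,0]'

```text
clock: 41.62
ee_pos: [548.8, 244.1, 163.6]
eef_rot: [-1.816, -2.562, 0.002]
force: [-1.1, -0.2, -1.2]
opening: 28.2
finger_force: 50.2
```

Emit:
jog_arm --plan '[0,0,0.3,0,0,0,0.3,0,0,0,0,0]'

```text
clock: 41.87
ee_pos: [548.5, 244.0, 148.0]
eef_rot: [-1.816, -2.562, 0.003]
force: [-0.1, -0.9, -1.4]
opening: 28.4
finger_force: 50.2
```

Emit:
jog_arm --plan '[0,0,0.2,0,0,0,0.15,0,0,0,0,0]'

```text
clock: 42.12
ee_pos: [548.8, 244.1, 140.3]
eef_rot: [-1.816, -2.563, 0.002]
force: [0.0, 0.6, -1.4]
opening: 28.3
finger_force: 50.2
```

Emit:
jog_arm --plan '[0,0,0.1,0,0,0,0,0]'

```text
clock: 42.28
ee_pos: [549.3, 244.3, 139.1]
eef_rot: [1.816, 2.563, 0.001]
force: [-0.1, -0.2, -0.5]
opening: 28.1
finger_force: 50.2
```

Emit:
jog_arm --plan '[0,0,0,0,0,0,0,0,0,0,0,0,0,0,0,0,0,0,0,0]' --fingers 0

```text
clock: 42.7
ee_pos: [549.3, 244.3, 139.1]
eef_rot: [1.816, 2.563, 0.001]
force: [0.5, 0.3, 0.3]
opening: 84.9
finger_force: 0.0
```

Emit:
jog_arm --plan '[0,0,-1,0,0,0,-1,0,0,0,-1,0,0,0,-0.6,0,0,0,0,0]'

```text
clock: 43.12
ee_pos: [550.5, 244.7, 234.1]
eef_rot: [1.814, 2.559, 0.011]
force: [0.1, -0.5, 0.8]
opening: 85.0
finger_force: 0.0
```

```bash
cat >> h.py <<'E'
def onclamp(names=('wrist','scene','top')):
    fs={n:grab(n) for n in names}
    for y in (65,0,-65):
        print(y,{n:proj(f,cr(0,y,120)).round(1).tolist() for n,f in fs.items()})
    for n,f in fs.items(): print(n,[(np.round(d['centre'],1).tolist(),round(d['conf'],2)) for d in imaging.mark_of(f,'clamp1')[:6]],[np.round(d['rect'],0).tolist() for d in imaging.recognise(f,'clamp1')[:6]])
    return fs
E
python3 - <<'E'
from h import *
go(cr(0,65,200)); fs=onclamp()
cv2.imwrite('pics/q1.png',fs['wrist']['img'])
E
```

```text
tcp [550.5 244.7 234.1] psi 109.3 tilt 0.47 roll -0.0 shift [ 0.04 -0.18  1.36] rows 2.0 open 85.0 F [ 0.1 -0.5  0.8] t 43.1
65 {'wrist': [249.0, 180.8], 'scene': [334.8, 239.7], 'top': [153.1, 198.9]}
0 {'wrist': [249.0, 237.4], 'scene': [310.4, 231.3], 'top': [175.4, 191.5]}
-65 {'wrist': [249.1, 287.9], 'scene': [286.6, 223.1], 'top': [197.6, 184.2]}
wrist [([247.4, 185.6], 0.72)] [[217.0, 166.0, 285.0, 210.0]]
scene [([193.4, 115.4], 0.67), ([336.2, 237.8], 0.64), ([201.2, 143.6], 0.57)] [[202.0, 211.0, 230.0, 254.0], [195.0, 133.0, 211.0, 160.0], [187.0, 114.0, 199.0, 132.0]]
top [([371.1, 226.8], 0.49), ([330.4, 202.9], 0.49), ([150.9, 201.0], 0.39)] [[359.0, 216.0, 383.0, 237.0], [126.0, 205.0, 130.0, 208.0], [322.0, 188.0, 345.0, 216.0], [153.0, 192.0, 159.0, 204.0]]
```

Emit:
jog_arm --plan '[0,0,0,1,0,0,0,1,0,0,0,1,0,0,0,1,0,0,0,1]'

```text
clock: 43.98
ee_pos: [549.0, 244.2, 228.3]
eef_rot: [-2.333, -2.104, 0.001]
force: [1.5, -0.3, 0.0]
opening: 85.1
finger_force: 0.0
```

Emit:
jog_arm --plan '[0,0,0,1,0,0,0,1,0,0,0,1,0,0,0,1,0,0,0,0.74]'

```text
clock: 44.4
ee_pos: [549.0, 244.2, 228.4]
eef_rot: [-2.715, -1.58, 0.001]
force: [-0.2, -0.2, -0.1]
opening: 85.5
finger_force: 0.0
```

Emit:
jog_arm --plan '[-0.98,0.52,0,0,-0.98,0.52,0,0,-0.98,0.52,0,0,-0.98,0.52,0,0,-0.98,0.52,0,0]'

```text
clock: 44.82
ee_pos: [545.4, 104.4, 228.4]
eef_rot: [-2.711, -1.587, 0.001]
force: [0.3, -0.2, 0.0]
opening: 85.6
finger_force: 0.0
```

Emit:
jog_arm --plan '[-0.98,0.52,0,0,-0.98,0.52,0,0,-0.98,0.52,0,0,-0.98,0.52,0,0,-0.98,0.52,0,0]'

```text
clock: 45.23
ee_pos: [542.0, -34.4, 228.5]
eef_rot: [-2.712, -1.586, 0.0]
force: [0.7, -0.1, 0.1]
opening: 85.3
finger_force: 0.0
```

Emit:
jog_arm --plan '[-0.98,0.52,0,0,-0.98,0.52,0,0,-0.98,0.52,0,0,-0.98,0.52,0,0,-0.98,0.52,0,0]'

```text
clock: 45.65
ee_pos: [538.6, -173.0, 228.5]
eef_rot: [-2.712, -1.586, 0.0]
force: [1.3, 0.1, -0.0]
opening: 85.4
finger_force: 0.0
```

Emit:
jog_arm --plan '[-0.98,0.52,0,0,-0.98,0.52,0,0,-0.98,0.52,0,0,0,0,0,0,0,0,0,0]'

```text
clock: 46.07
ee_pos: [536.5, -256.0, 227.9]
eef_rot: [-2.713, -1.582, 0.001]
force: [1.2, 0.6, 1.0]
opening: 85.5
finger_force: 0.0
```

```bash
python3 - <<'E'
from h import *
S=grab('scene');T=grab('top');f=grab('wrist')
p,e=tri([(S,imaging.mark_of(S,'clamp1')[0]['centre']),(T,imaging.mark_of(T,'clamp1')[0]['centre'])]);
marks(S,['clamp1'],6);marks(T,['clamp1'],6);marks(T,['mallet','strip'],1);marks(S,['mallet','strip'],1)
clampview(f,'c3'); go((538,-254.7,118),60.6)
E
```

```text
clamp1 [([191.9, 118.2], 0.71), ([204.8, 143.1], 0.65)]
clamp1 [([152.6, 200.9], 0.66), ([175.7, 195.1], 0.57), ([329.1, 205.6], 0.49), ([370.6, 229.5], 0.4)]
mallet [([174.5, 231.0], 0.59)]
strip [([177.0, 196.3], 0.96)]
mallet [([335.2, 239.7], 0.87)]
strip [([308.1, 241.1], 0.78)]
tcp [ 537.  -254.5  229. ] psi 60.7 tilt 0.01 roll -0.0 shift [0.04 0.02 1.16] rows 2.0 open 85.4 F [ 0.3  0.1 -0.4] t 46.6
mark [249.4 281.5] 0.97 [ 469.9 -360. ]
mark [254.6 177.7] 0.64 [ 537.8 -251.8]
rect [223.2 163.1 290.7 207. ] 0.85
rect [222.1 256.2 285.5 311.3] 0.79
pred [255.6  57.6] top [256.   41.7]
pred [256.2 179.6] top [256.6 194.8]
pred [255.3 277.8] top [255.5 311.7]
tcp [ 537.  -254.7  228.9] psi 60.7 tilt 0.01 roll 0.01 shift [0.02 0.04 4.44] rows 5.0 open 85.2 F [ 0.3 -0.1 -0.8] t 46.7
```

Emit:
jog_arm --plan '[0.02,0.05,0.9,0,0,0,0.9,0,0,0,0.9,0,0,0,0.9,0,0,0,0.84,0]'

```text
clock: 47.13
ee_pos: [538.0, -254.9, 116.4]
eef_rot: [-2.711, -1.586, 0.0]
force: [0.5, -0.3, -0.3]
opening: 85.5
finger_force: 0.0
```

Emit:
jog_arm --plan '[0,0,0,0,0,0,0,0]'

```text
clock: 47.3
ee_pos: [537.5, -254.7, 116.7]
eef_rot: [-2.71, -1.585, 0.002]
force: [-0.1, -0.4, 0.5]
opening: 85.2
finger_force: 0.0
```

Emit:
jog_arm --plan '[0,0,-0.06,0,0,0,-0.08,0,0,0,-0.08,0,0,0,-0.08,0,0,0,0,0]' --fingers 1

```text
clock: 47.72
ee_pos: [542.2, -257.3, 135.8]
eef_rot: [2.699, 1.579, 0.014]
force: [-3.1, 1.4, 16.5]
opening: 27.6
finger_force: 49.7
```

Emit:
jog_arm --plan '[0,0,0,0,0,0,0,0]'

```text
clock: 47.88
ee_pos: [542.0, -257.2, 135.7]
eef_rot: [2.699, 1.579, 0.014]
force: [-1.2, 0.6, 23.4]
opening: 28.1
finger_force: 50.2
```

Emit:
jog_arm --plan '[0,0,-0.4,0,0,0,-0.3,0,0,0,-0.7,0,0,0,-0.8,0,0,0,-0.9,0]'

```text
clock: 48.3
ee_pos: [537.9, -254.9, 203.1]
eef_rot: [-2.71, -1.585, 0.001]
force: [0.4, -0.1, -1.3]
opening: 27.6
finger_force: 49.9
```

Emit:
jog_arm --plan '[0,0,-0.9,-1,0,0,-0.2,-1,0,0,0,-1,0,0,0,-1,0,0,0,-1]'

```text
clock: 48.72
ee_pos: [538.4, -255.1, 231.0]
eef_rot: [2.299, 2.14, 0.0]
force: [-0.2, -0.4, -0.2]
opening: 27.7
finger_force: 49.9
```

Emit:
jog_arm --plan '[0,0,0,-1,0,0,0,-1,0,0,0,-1,0,0,0,-1,0,0,0,-0.7]'

```text
clock: 49.13
ee_pos: [538.3, -255.1, 230.7]
eef_rot: [1.815, 2.564, 0.0]
force: [-0.1, 0.2, -0.5]
opening: 27.9
finger_force: 49.9
```

Emit:
jog_arm --plan '[0.95,0.4,0,0,0.95,0.4,0,0,0.95,0.4,0,0,0.95,0.4,0,0,0.95,0.4,0,0]'

```text
clock: 49.55
ee_pos: [546.5, -125.4, 230.8]
eef_rot: [1.821, 2.56, 0.0]
force: [0.5, -0.0, -0.9]
opening: 27.6
finger_force: 49.9
```

Emit:
jog_arm --plan '[0.95,0.4,0,0,0.95,0.4,0,0,0.95,0.4,0,0,0.95,0.4,0,0,0.95,0.4,0,0]'

```text
clock: 49.97
ee_pos: [554.8, 3.4, 230.9]
eef_rot: [1.821, 2.56, 0.0]
force: [-0.4, 0.2, -0.3]
opening: 28.0
finger_force: 49.9
```

Emit:
jog_arm --plan '[0.95,0.4,0,0,0.95,0.4,0,0,0.95,0.4,0,0,0.95,0.4,0,0,0.95,0.4,0,0]'

```text
clock: 50.38
ee_pos: [563.1, 132.0, 230.8]
eef_rot: [1.821, 2.56, 0.0]
force: [0.8, 0.4, -1.5]
opening: 27.4
finger_force: 49.9
```

Emit:
jog_arm --plan '[0.95,0.4,0,0,0.9,0.4,0,0,0,0,0,0,0,0,0,0]'

```text
clock: 50.72
ee_pos: [566.6, 182.1, 230.3]
eef_rot: [-1.818, -2.562, 0.001]
force: [-0.7, -0.6, -1.3]
opening: 27.6
finger_force: 49.9
```

```bash
cat >> h.py <<'E'
def held(f):
    "clamp silhouette under the fingers: dark columns in the rows of the jaws/pivot"
    im=f['img'].astype(int).sum(2)
    for row in range(186,214,4):
        q=np.where(im[row,190:320]<130)[0]+190
        print(row,(q.min(),q.max(),(q.min()+q.max())/2) if len(q) else None)
E
python3 - <<'E'
from h import *
go(cr(0,0,180),109.1);print(r.get_obs()['finger_force'])
f=grab('wrist','p3');marks(f,['clamp1','joint_top'],3);print([np.round(d['rect'],0).tolist() for d in imaging.recognise(f,'clamp1')[:6]])
held(f); print('p2:'); held({'img':cv2.imread('pics/p2.png')})
E
```

```text
tcp [566.6 182.1 230.3] psi 109.3 tilt 0.04 roll 0.04 shift [0.02 0.03 2.01] rows 3.0 open 27.6 F [-0.7 -0.6 -1.3] t 50.7
49.86912718042731
clamp1 [([254.6, 119.0], 0.72), ([252.9, 205.5], 0.65)]
joint_top [([255.4, 178.3], 0.87)]
[[212.0, 180.0, 284.0, 261.0], [221.0, 106.0, 291.0, 138.0]]
186 (np.int64(211), np.int64(282), np.float64(246.5))
190 (np.int64(211), np.int64(282), np.float64(246.5))
194 (np.int64(212), np.int64(282), np.float64(247.0))
198 (np.int64(212), np.int64(282), np.float64(247.0))
202 (np.int64(212), np.int64(282), np.float64(247.0))
206 (np.int64(212), np.int64(282), np.float64(247.0))
210 (np.int64(214), np.int64(280), np.float64(247.0))
p2:
186 (np.int64(220), np.int64(286), np.float64(253.0))
190 (np.int64(213), np.int64(286), np.float64(249.5))
194 (np.int64(213), np.int64(286), np.float64(249.5))
198 (np.int64(213), np.int64(286), np.float64(249.5))
202 (np.int64(214), np.int64(286), np.float64(250.0))
206 (np.int64(214), np.int64(286), np.float64(250.0))
210 (np.int64(214), np.int64(285), np.float64(249.5))
```

Emit:
jog_arm --plan '[0.02,0.2,0,-0.03,0,0,0.6,0,0,0,0.6,0,0,0,0.5,0,0,0,0,0]'

```text
clock: 51.33
ee_pos: [570.5, 182.2, 184.1]
eef_rot: [-1.817, -2.559, 0.007]
force: [-0.1, -0.3, -1.2]
opening: 27.7
finger_force: 49.9
```

Emit:
jog_arm --plan '[0,0,0.3,0,0,0,0.3,0,0,0,0,0]'

```text
clock: 51.58
ee_pos: [571.1, 182.9, 171.4]
eef_rot: [-1.817, -2.561, 0.002]
force: [-0.1, -0.1, -2.2]
opening: 27.6
finger_force: 49.9
```

Emit:
jog_arm --plan '[0,0,0.3,0,0,0,0.3,0,0,0,0,0]'

```text
clock: 51.83
ee_pos: [570.8, 182.9, 155.9]
eef_rot: [-1.817, -2.561, 0.003]
force: [-1.1, 0.2, -1.7]
opening: 27.7
finger_force: 49.9
```

Emit:
jog_arm --plan '[0,0,0.2,0,0,0,0.2,0,0,0,0,0]'

```text
clock: 52.08
ee_pos: [571.0, 183.0, 146.5]
eef_rot: [-1.817, -2.562, 0.002]
force: [-0.9, 0.1, -0.8]
opening: 27.8
finger_force: 49.9
```

Emit:
jog_arm --plan '[0,0,0.08,0,0,0,0,0]'

```text
clock: 52.25
ee_pos: [571.5, 183.1, 146.2]
eef_rot: [1.817, 2.562, 0.001]
force: [0.6, 0.5, -0.2]
opening: 27.7
finger_force: 49.9
```

Emit:
jog_arm --plan '[0,0,0,0,0,0,0,0,0,0,0,0,0,0,0,0,0,0,0,0]' --fingers 0

```text
clock: 52.67
ee_pos: [571.5, 183.1, 146.1]
eef_rot: [1.817, 2.562, 0.001]
force: [-0.1, -0.7, -0.8]
opening: 84.8
finger_force: 0.0
```

Emit:
jog_arm --plan '[0,0,-1,0,0,0,-1,0,0,0,-1,0,0,0,-0.4,0,0,0,0,0]'

```text
clock: 53.08
ee_pos: [572.5, 183.4, 234.7]
eef_rot: [1.815, 2.559, 0.008]
force: [0.4, 0.5, 0.3]
opening: 85.6
finger_force: 0.0
```

```bash
python3 - <<'E'
from h import *
fs=onclamp(); go((476.5,-359.5,229),60.6)
cv2.imwrite('pics/q2.png',fs['wrist']['img']);held(fs['wrist'])
E
```

```text
65 {'wrist': [248.2, 116.7], 'scene': [334.8, 239.7], 'top': [153.1, 198.9]}
0 {'wrist': [248.4, 180.4], 'scene': [310.4, 231.3], 'top': [175.4, 191.5]}
-65 {'wrist': [248.6, 236.9], 'scene': [286.6, 223.1], 'top': [197.6, 184.2]}
wrist [([248.7, 120.7], 0.85), ([251.4, 182.7], 0.84)] [[222.0, 160.0, 288.0, 210.0], [214.0, 102.0, 285.0, 137.0]]
scene [([311.3, 229.0], 0.86), ([333.7, 236.4], 0.83), ([194.2, 119.3], 0.8)] [[303.0, 209.0, 319.0, 246.0], [181.0, 107.0, 200.0, 137.0], [325.0, 217.0, 344.0, 256.0]]
top [([155.0, 202.4], 0.75)] [[359.0, 214.0, 384.0, 235.0], [144.0, 187.0, 160.0, 208.0]]
tcp [571.1 183.  229.7] psi 109.3 tilt 0.1 roll 9.74 shift [-20.76   7.35   0.03] rows 21.0 open 85.6 F [-0.4  0.1  0.5] t 53.5
186 (np.int64(224), np.int64(282), np.float64(253.0))
190 (np.int64(223), np.int64(282), np.float64(252.5))
194 (np.int64(225), np.int64(282), np.float64(253.5))
198 (np.int64(224), np.int64(282), np.float64(253.0))
202 (np.int64(226), np.int64(281), np.float64(253.5))
206 None
210 None
```

```bash
python3 - <<'E'
from h import *
S=grab('scene');T=grab('top');f=grab('wrist')
c3=np.array([476.5,-359.5,108]);print('rim c3 pred',proj(S,c3),'T',proj(T,c3))
mS=imaging.mark_of(S,'clamp1');mT=imaging.mark_of(T,'clamp1');mW=imaging.mark_of(f,'clamp1')
for m in (mS,mT,mW):print([(np.round(d['centre'],1).tolist(),round(d['conf'],2)) for d in m])
for y in (0,65):
  for z in (118,126,134):
    print(y,z,'piv',proj(S,cr(0,y,z)).round(1),'jaw',proj(S,cr(17,y,z-40)).round(1),'hR',proj(S,cr(-30,y,z+55)).round(1),'hF',proj(S,cr(30,y,z+55)).round(1),'W piv',proj(f,cr(0,y,z)).round(1))
print([np.round(d['rect'],1).tolist() for d in imaging.recognise(S,'clamp1')])
# triangulate wrist+scene for both
def near(m,p): return min((d['centre'] for d in m),key=lambda c:np.hypot(*(np.array(c)-p)))
for y in (0,65):
    a=near(mS,proj(S,cr(0,y,124)));b=near(mW,proj(f,cr(0,y,124)));p,e=tri([(S,a),(f,b)])
    print(y,p.round(1),e.round(1))
E
```

```text
rim c3 pred [192.71587588 120.49307635] T [370.39342522 226.02000026]
[([335.6, 236.2], 0.88), ([310.7, 226.5], 0.67), ([193.6, 121.7], 0.66)]
[([152.3, 198.9], 0.83), ([367.2, 226.9], 0.75), ([223.2, 178.1], 0.57)]
[([252.2, 184.1], 0.83), ([248.3, 121.0], 0.82)]
0 118 piv [310.4 231.7] jaw [306.8 245.6] hR [316.3 210. ] hF [308.2 227.8] W piv [250.4 181.1]
0 126 piv [310.6 229.9] jaw [307.1 243.9] hR [316.6 208. ] hF [308.5 225.9] W piv [250.3 182.9]
0 134 piv [310.9 228.1] jaw [307.3 242.1] hR [316.9 206. ] hF [308.8 223.9] W piv [250.2 184.8]
65 118 piv [334.7 240.2] jaw [330.8 254.1] hR [341.2 218.3] hF [333.8 236.7] W piv [250.3 116.9]
65 126 piv [335.1 238.4] jaw [331.1 252.4] hR [341.7 216.3] hF [334.3 234.7] W piv [250.2 116.9]
65 134 piv [335.5 236.5] jaw [331.5 250.6] hR [342.1 214.4] hF [334.7 232.8] W piv [250.1 117. ]
[[326.8, 215.4, 344.9, 257.3], [303.2, 209.5, 319.6, 246.3], [183.6, 105.8, 200.5, 135.4]]
0 [568.5 184.3 141.9] 2.5
65 [544.7 241.7 132.6] 2.4
```

Emit:
jog_arm --plan '[0,0,0,1,0,0,0,1,0,0,0,1,0,0,0,1,0,0,0,1]'

```text
clock: 54.3
ee_pos: [571.4, 183.1, 230.9]
eef_rot: [2.334, 2.103, 0.0]
force: [-0.0, -0.1, -1.2]
opening: 85.4
finger_force: 0.0
```

Emit:
jog_arm --plan '[0,0,0,1,0,0,0,1,0,0,0,1,0,0,0,1,0,0,0,0.74]'

```text
clock: 54.72
ee_pos: [571.4, 183.1, 230.9]
eef_rot: [2.716, 1.579, 0.0]
force: [0.5, 0.9, 0.2]
opening: 85.2
finger_force: 0.0
```

Emit:
jog_arm --plan '[-0.99,0.35,0,0,-0.99,0.35,0,0,-0.99,0.35,0,0,-0.99,0.35,0,0,-0.99,0.35,0,0]'

```text
clock: 55.13
ee_pos: [548.4, 52.7, 230.9]
eef_rot: [2.712, 1.585, 0.0]
force: [-0.2, 0.1, 0.1]
opening: 85.7
finger_force: 0.0
```

Emit:
jog_arm --plan '[-0.99,0.35,0,0,-0.99,0.35,0,0,-0.99,0.35,0,0,-0.99,0.35,0,0,-0.99,0.35,0,0]'

```text
clock: 55.55
ee_pos: [525.7, -76.7, 231.1]
eef_rot: [2.712, 1.585, 0.001]
force: [-0.8, -0.7, 0.2]
opening: 85.2
finger_force: 0.0
```

Emit:
jog_arm --plan '[-0.99,0.35,0,0,-0.99,0.35,0,0,-0.99,0.35,0,0,-0.99,0.35,0,0,-0.99,0.35,0,0]'

```text
clock: 55.97
ee_pos: [503.1, -206.1, 231.1]
eef_rot: [2.712, 1.585, 0.001]
force: [0.3, 0.1, 1.0]
opening: 85.4
finger_force: 0.0
```

Emit:
jog_arm --plan '[-0.99,0.35,0,0,-0.99,0.35,0,0,-0.99,0.35,0,0,-0.99,0.35,0,0,-0.99,0.35,0,0]'

```text
clock: 56.38
ee_pos: [480.5, -335.4, 231.0]
eef_rot: [2.712, 1.585, 0.0]
force: [0.1, 0.4, 1.4]
opening: 85.3
finger_force: 0.0
```

Emit:
jog_arm --plan '[-0.95,0.35,0,0,0,0,0,0,0,0,0,0,0,0,0,0]'

```text
clock: 56.72
ee_pos: [476.9, -358.7, 230.8]
eef_rot: [-2.712, -1.585, -0.001]
force: [0.9, -0.3, 0.0]
opening: 84.8
finger_force: 0.0
```

```bash
python3 - <<'E'
from h import *
f=grab('wrist');clampview(f,'c4'); go((478,-359.3,118),60.6)
E
```

```text
tcp [ 477.1 -358.3  231. ] psi 60.6 tilt 0.03 roll -0.01 shift [4.83 0.08 1.24] rows 5.0 open 85.2 F [-0.3 -0.1  0.9] t 56.8
mark [253.5 181.2] 0.84 [ 474.7 -359.5]
rect [218.9 165.8 288.1 209.6] 0.56
pred [256.8 -96. ] top [ 257.6 -163.5]
pred [257.4  58.1] top [258.2  42.6]
pred [256.4 179.2] top [256.9 194.1]
tcp [ 477.2 -358.   231.2] psi 60.7 tilt 0.03 roll 0.02 shift [-0.03  0.05  4.53] rows 5.0 open 85.4 F [ 0.1 -0.6  0.4] t 56.9
```

Emit:
jog_arm --plan '[-0.06,-0.02,0.9,0,0,0,0.9,0,0,0,0.9,0,0,0,0.9,0,0,0,0.92,0]'

```text
clock: 57.28
ee_pos: [476.1, -359.2, 117.3]
eef_rot: [2.71, 1.587, 0.001]
force: [0.3, -0.2, -0.7]
opening: 85.5
finger_force: 0.0
```

Emit:
jog_arm --plan '[0,0,0,0,0,0,0,0]'

```text
clock: 57.45
ee_pos: [475.3, -358.9, 116.9]
eef_rot: [-2.709, -1.585, 0.001]
force: [0.2, -0.3, 0.9]
opening: 85.2
finger_force: 0.0
```

Emit:
jog_arm --plan '[0,0,0,0,0,0,0,0,0,0,0,0,0,0,0,0,0,0,0,0]' --fingers 1

```text
clock: 57.87
ee_pos: [479.1, -362.7, 128.7]
eef_rot: [2.698, 1.577, 0.009]
force: [-2.3, 2.2, 21.7]
opening: 28.3
finger_force: 48.6
```

Emit:
jog_arm --plan '[0,0,0,0,0,0,0,0]'

```text
clock: 58.03
ee_pos: [479.0, -362.7, 128.6]
eef_rot: [2.699, 1.577, 0.009]
force: [-0.3, 1.9, 25.4]
opening: 28.6
finger_force: 48.9
```

Emit:
jog_arm --plan '[0,0,-0.4,0,0,0,-0.3,0,0,0,-0.7,0,0,0,-0.8,0,0,0,-0.9,0]'

```text
clock: 58.45
ee_pos: [475.2, -359.8, 195.3]
eef_rot: [-2.711, -1.584, 0.001]
force: [0.1, 0.3, -0.9]
opening: 28.1
finger_force: 50.2
```

Emit:
jog_arm --plan '[0,0,-0.9,-1,0,0,-0.3,-1,0,0,0,-1,0,0,0,-1,0,0,0,-1]'

```text
clock: 58.87
ee_pos: [475.7, -360.2, 225.9]
eef_rot: [2.3, 2.139, -0.0]
force: [-1.2, -0.7, -0.3]
opening: 28.4
finger_force: 50.3
```

Emit:
jog_arm --plan '[0,0,0,-1,0,0,0,-1,0,0,0,-1,0,0,0,-1,0,0,0,-0.72]'

```text
clock: 59.28
ee_pos: [475.6, -360.1, 225.5]
eef_rot: [-1.814, -2.564, -0.0]
force: [-0.2, -0.0, -0.9]
opening: 28.1
finger_force: 50.2
```

Emit:
jog_arm --plan '[0.93,0.58,0,0,0.93,0.58,0,0,0.93,0.58,0,0,0.93,0.58,0,0,0.93,0.58,0,0]'

```text
clock: 59.7
ee_pos: [505.9, -225.4, 225.6]
eef_rot: [-1.82, -2.56, -0.0]
force: [0.8, -0.1, -1.1]
opening: 28.6
finger_force: 50.3
```

Emit:
jog_arm --plan '[0.93,0.58,0,0,0.93,0.58,0,0,0.93,0.58,0,0,0.93,0.58,0,0,0.93,0.58,0,0]'

```text
clock: 60.12
ee_pos: [536.2, -91.6, 225.7]
eef_rot: [1.82, 2.561, -0.0]
force: [0.2, -0.4, -0.2]
opening: 28.2
finger_force: 50.3
```

Emit:
jog_arm --plan '[0.93,0.58,0,0,0.93,0.58,0,0,0.93,0.58,0,0,0.93,0.58,0,0,0.93,0.58,0,0]'

```text
clock: 60.53
ee_pos: [566.5, 42.1, 225.7]
eef_rot: [1.82, 2.561, -0.0]
force: [0.6, -0.4, 0.1]
opening: 28.4
finger_force: 50.3
```

Emit:
jog_arm --plan '[0.93,0.58,0,0,0.93,0.58,0,0,0.7,0.58,0,0,0,0,0,0,0,0,0,0]'

```text
clock: 60.95
ee_pos: [586.4, 116.4, 225.0]
eef_rot: [-1.817, -2.562, 0.001]
force: [-1.3, -0.9, -0.4]
opening: 28.5
finger_force: 50.2
```

```bash
python3 - <<'E'
from h import *
go(cr(0,-65,139),109.1);print(r.get_obs()['finger_force'])
f=grab('wrist','p4');marks(f,['clamp1','joint_top'],3);print([np.round(d['rect'],0).tolist() for d in imaging.recognise(f,'clamp1')[:6]])
held(f)
S=grab('scene')
# pivot height of the two set clamps: triangulation scene + wrist
mW=imaging.mark_of(f,'clamp1');mS=imaging.mark_of(S,'clamp1')
near=lambda m,p:min((np.array(d['centre']) for d in m),key=lambda c:np.hypot(*(c-p)))
for y in (0,65):
    a=near(mS,proj(S,cr(0,y,124)));b=near(mW,proj(f,cr(0,y,124)));p,e=tri([(S,a),(f,b)]);print(y,a,b,p.round(1),e.round(1),[proj(f,cr(0,y,z)).round(1).tolist() for z in(118,134)])
print([np.round(d['rect'],1).tolist() for d in imaging.recognise(S,'clamp1')])
E
```

```text
tcp [586.4 116.4 225. ] psi 109.3 tilt 0.06 roll 0.04 shift [0.16 0.14 3.44] rows 4.0 open 28.5 F [-1.3 -0.9 -0.4] t 61.0
50.19666471518576
clamp1 [([252.0, 213.7], 0.95), ([258.1, 38.2], 0.95), ([265.0, 113.0], 0.64)]
joint_top []
[[212.0, 184.0, 286.0, 270.0], [233.0, 92.0, 304.0, 136.0], [221.0, 0.0, 302.0, 64.0], [0.0, 328.0, 24.0, 345.0]]
186 (np.int64(221), np.int64(287), np.float64(254.0))
190 (np.int64(214), np.int64(287), np.float64(250.5))
194 (np.int64(214), np.int64(286), np.float64(250.0))
198 (np.int64(214), np.int64(286), np.float64(250.0))
202 (np.int64(214), np.int64(286), np.float64(250.0))
206 (np.int64(214), np.int64(286), np.float64(250.0))
210 (np.int64(214), np.int64(286), np.float64(250.0))
0 [310.6 229.9] [265. 113.] [572.4 185.6 134.2] 0.4 [[258.2, 113.8], [258.4, 113.8]]
65 [335.9 232.8] [258.1  38.2] [545.3 240.1 144.9] 3.5 [[258.7, 38.9], [259.0, 33.8]]
[[327.2, 215.3, 345.0, 255.9], [303.2, 210.7, 316.5, 247.1], [278.4, 197.3, 291.2, 217.6]]
```

Emit:
jog_arm --plan '[0.16,0.24,0,-0.03,0,0,0.6,0,0,0,0.6,0,0,0,0.6,0,0,0,0,0]'

```text
clock: 61.77
ee_pos: [589.6, 121.3, 176.4]
eef_rot: [-1.814, -2.56, 0.006]
force: [-0.0, 0.5, -1.0]
opening: 28.3
finger_force: 50.2
```

Emit:
jog_arm --plan '[0,0,0.3,0,0,0,0.3,0,0,0,0,0]'

```text
clock: 62.02
ee_pos: [590.5, 121.3, 164.2]
eef_rot: [-1.816, -2.562, 0.001]
force: [-0.4, 1.1, -1.6]
opening: 28.4
finger_force: 50.2
```

Emit:
jog_arm --plan '[0,0,0.3,0,0,0,0.3,0,0,0,0,0]'

```text
clock: 62.27
ee_pos: [590.2, 121.1, 148.4]
eef_rot: [-1.816, -2.562, 0.003]
force: [-0.6, -0.4, -2.1]
opening: 28.1
finger_force: 50.2
```

Emit:
jog_arm --plan '[0,0,0.2,0,0,0,0.15,0,0,0,0,0]'

```text
clock: 62.52
ee_pos: [590.4, 121.2, 140.5]
eef_rot: [-1.816, -2.562, 0.001]
force: [-1.2, -0.2, -0.6]
opening: 28.4
finger_force: 50.2
```

Emit:
jog_arm --plan '[0,0,0.07,0,0,0,0,0]'

```text
clock: 62.68
ee_pos: [590.7, 121.2, 139.6]
eef_rot: [-1.816, -2.563, 0.0]
force: [-0.1, -0.3, -0.7]
opening: 28.2
finger_force: 50.2
```

Emit:
jog_arm --plan '[0,0,0,0,0,0,0,0,0,0,0,0,0,0,0,0,0,0,0,0]' --fingers 0

```text
clock: 63.1
ee_pos: [590.9, 121.3, 140.2]
eef_rot: [1.816, 2.563, 0.001]
force: [-0.3, -0.7, 0.1]
opening: 84.8
finger_force: 0.0
```

Emit:
jog_arm --plan '[0,0,-1,0,0,0,-1,0,0,0,-1,0,0,0,-1,0,0,0,0,0]'

```text
clock: 63.52
ee_pos: [592.2, 121.4, 246.9]
eef_rot: [1.812, 2.557, 0.011]
force: [0.5, 0.0, 0.9]
opening: 85.2
finger_force: 0.0
```

Emit:
jog_arm --plan '[-1,0,0,0,-0.5,0,0,0,0,0,0,0,0,0,0,0,0,0,0,0]'

```text
clock: 63.93
ee_pos: [602.9, 86.1, 239.0]
eef_rot: [-1.816, -2.562, 0.001]
force: [-0.6, -0.2, -0.0]
opening: 85.6
finger_force: 0.0
```

```bash
python3 - <<'E'
from h import *
go(cr(0,-65,200)); fs=onclamp(); f=fs['wrist'];cv2.imwrite('pics/q3.png',f['img'])
for y in (65,0,-65):
    p=proj(f,cr(0,y,118));print(y,p.round(1),'px/mm x',(proj(f,cr(10,y,118))-p)/10,'z',(proj(f,cr(0,y,128))-p)/10, 'handle tops',[proj(f,cr(x,y,174)).round(1).tolist() for x in (-32,32)])
T=fs['top']; print([proj(T,cr(x,y,120)).round(1).tolist() for x,y in((0,65),(0,0),(0,-65),(10,0))])
E
```

```text
tcp [602.9  86.1 239. ] psi 109.3 tilt 0.08 roll -0.0 shift [ 1.52 -0.08  1.56] rows 2.0 open 85.6 F [-0.6 -0.2 -0. ] t 63.9
65 {'wrist': [252.6, 1.2], 'scene': [334.8, 239.7], 'top': [153.1, 198.9]}
0 {'wrist': [252.4, 77.7], 'scene': [310.4, 231.3], 'top': [175.4, 191.5]}
-65 {'wrist': [252.3, 145.0], 'scene': [286.6, 223.1], 'top': [197.6, 184.2]}
wrist [([250.8, 148.4], 0.82), ([256.5, 75.8], 0.63)] [[229.0, 2.0, 280.0, 28.0], [222.0, 131.0, 288.0, 168.0], [224.0, 51.0, 296.0, 97.0]]
scene [([336.5, 234.5], 0.91), ([312.0, 227.1], 0.71), ([285.0, 222.4], 0.6), ([364.8, 247.7], 0.34)] [[325.0, 217.0, 345.0, 256.0], [278.0, 197.0, 295.0, 239.0], [304.0, 209.0, 320.0, 246.0]]
top [([153.4, 200.4], 0.81), ([173.2, 190.4], 0.62), ([195.5, 184.6], 0.49), ([172.5, 231.5], 0.16)] [[145.0, 186.0, 160.0, 206.0], [133.0, 184.0, 206.0, 211.0], [190.0, 172.0, 208.0, 193.0], [172.0, 181.0, 185.0, 202.0]]
65 [252.6   2.1] px/mm x [1.08912126 0.0041688 ] z [-0.0067698  -0.45763214] handle tops [[207.6, -29.6], [296.6, -29.2]]
0 [252.4  78. ] px/mm x [1.01929632 0.00374584] z [-0.006806   -0.14140402] handle tops [[211.0, 68.3], [292.9, 68.6]]
-65 [252.3 144.8] px/mm x [0.95788509 0.00339147] z [-0.00678271  0.10308508] handle tops [[214.0, 151.5], [289.8, 151.8]]
[[153.1, 198.9], [175.4, 191.5], [197.6, 184.2], [174.3, 188.1]]
```

```bash
python3 - <<'E'
from h import *
S=grab('scene');T=grab('top')
for n in ('mallet','mat','strip','bowl','mug','snack_box'):
    a=imaging.mark_of(S,n);b=imaging.mark_of(T,n)
    if a and b: print(n,[round(x[0]['conf'],2) for x in (a,b)],*[np.round(v,1) for v in tri([(S,a[0]['centre']),(T,b[0]['centre'])])])
print(cr(-5,0,70)); go(cr(0,0))
E
```

```text
mallet [0.92, 0.69] [472.5 207.2  17.1] 5.9
mat [0.64, 0.71] [536.  190.1 129.5] 31.2
strip [0.73, 0.48] [566.2 178.7  65.3] 7.8
bowl [0.67, 0.89] [380.8 348.3  11.6] 3.0
mug [0.66, 0.78] [695.1 -37.  -10.6] 7.2
snack_box [0.87, 0.66] [ 338.5 -345.2   12.6] 0.1
[562.37525544 181.16391051  70.        ]
tcp [603.2  85.8 239.8] psi 109.3 tilt 0.0 roll -0.0 shift [ 4.14 -0.08  5.19] rows 6.0 open 85.5 F [0.3 0.4 0.9] t 65.1
```

```bash
python3 -c "
from h import *
print(workorder.finish_job())"
```

```text
the job is handed in; nothing more can be done
None
```

The job is handed in, but no verdict came back. By my last measurements the strip is home, both pins were driven to their stop with the mallet, all three clamps grip strip and wall, and the mallet is back on the mat.

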